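Interleave and stack the last cover plate

ROBOT

A 7-joint arm with a two-finger parallel gripper is mounted at the origin on the work surface; the furniture and walls round the work are solid. World frame = base frame: x ahead of the robot, y to its left, z up, the work surface at z = 0. Lengths are in m, angles in rad, forces in N, time in s.
With the tool pointing down it reaches from about 0.4 to 0.875 m from the base axis. Payload 19.3 kg.
Tool frame: the origin (TCP) lies on the centre line of the jaws, within the pads' length; the fingertips stand 25 mm ahead of it and the grasp point (between the pads) lies 6 mm ahead of it (tips_ahead is the distance from the TCP to the fingertips, in m); z points along the fingers, y is the direction in which the jaws open and shut (so a half turn about z gives the same grasp; the last joint's range is limited). The gripper opens to 85 mm and grips with 20 to 120 N. Pads are 22 mm wide; open, the fingers measure 114 mm over their backs; the gripper's body (76 mm by 85 mm) begins 54 mm behind the grasp point. The pads swing forward as they close: fully open they stand 13 mm farther back than shut.
Start: joints at [-1.208, 0.521, -0.036, 1.599, 0.021, 1.021, -0.113], TCP at [0.262, 0.567, 0.231] pointing down, gripper open.
Joint ranges: [-2.91, 2.91], [-0.3, 2.13], [-1.5, 1.42], [0.17, 2.43], [-1.26, 4.41], [0.16, 1.93], [-2.52, 2.52]. Speed limits (rad/s): [1.89, 1.89, 2.39, 2.39, 3.01, 3.01, 3.01].

INTERFACE

Orientations are given as [roll, pitch, yaw] about the fixed x, y, z axes, in that order (R = Rz(yaw) Ry(pitch) Rx(roll)).
In Python, from workcell import observe, grab_frame, job_done, outline_of, tips_ahead gives the robot as it stands. The module is installed in compiled form; this text tells all that it offers.
- The arm moves only by the tool move_arm, never from a script. Its argument "motion" is a list of rows, each a list of 2 entries, a list of its own where there are three numbers: the shift along the world's x, y, z in mm, then the turn, a rotation vector about the world's x, y, z in rad. A call has 1 to 12 rows; each row is the pose to reach, as a shift and turn from the pose commanded when the call began; what a row does not reach only later rows make up. A row lasts 1/8 s, in which the tool goes at most 62.5 mm and 10.7 degrees, less where a joint would pass 70% of its speed; a pose out of reach is approached as far as the arm can. A call with a gripper value outside its range is refused whole. "jaw" is the finger opening in mm, from 0 to 85.4, set as the call begins (left out, the last holds). The fingers move at their own pace and stop on an object; "grip_force" is the grip in N (left out, the last holds). Time passes only in rows, so rows that repeat a pose let the fingers close. It gives the time, the measured TCP pose, the force and the opening at its end, in the units of the state.
- observe(): the state, without advancing time (a new reading comes with each control period).
- grab_frame(name): name is "side" or "top" or "wrist"; returns a dict with "frame" (480x640x3 uint8, red, green, blue), "fx", "fy", "cx", "cy" (pixels), "dist" ([k1, k2, p1, p2, k3] as OpenCV has them; the pictures are not rectified), "T" (4x4, takes a point from camera to world coordinates); the wrist camera has in their place "mount" (4x4, takes a point from camera to tool coordinates, whose origin is the TCP and whose axes are the flange's). Camera axes: x right, y down, z forward; pixel columns grow to the right and rows downward; lengths in m; the calibration is good to about 2 mm. A picture is of the moment at which its call begins: read the wrist's pose just before it. There is no depth.
- job_done(): hands the job in, once; it reports no verdict.
Trained networks look in the newest picture that a camera, given by its name, has taken for a name from the list of things; names that differ only in an ending like _2 or _b are one class to them, and where a whole thing is asked for, a point or a joint stands for the part that bears it (a point fixed in the world has none). Each returns a list of dicts, best first, with "score" (0 to 1); they miss things now and then, are a little off and sometimes report something else, mostly with a low value. They report only what shows in the picture. A call takes as long as a camera call.
- outline_of(label, camera): "pixels" (480x640 bool, what is visible of it) and "pixel" ([column, row] in pixels, amid what is visible of it).
The state is a dict: "clock": time; "qpos": joint angles; "qd": joint speeds; "joint_efforts": joint torques, N m; "position": TCP position; "tool_rot": TCP orientation; "force": force on the tool from outside, world axes, zero at the start; "moment": the same for the moment, N m; "grip_width": finger opening in m.
Only numpy, scipy, OpenCV 4.12 (cv2) and the standard library are available. Lean on these libraries where they do the work, as an engineer would, in place of code of your own. Each camera call takes 0.05 s, during which the arm holds its last target.

TASK

Of the two bays of the plate stand, one is already full and the other holds a single bare plate: lay the loose plywood separator flat on that bare plate, lengthwise like the plate, and let go of it. Then slide the plate waiting on the middle deck across onto the separator, without lifting it off, until it sits flush against both the end stop and the back rail, square on top with the separator neatly underneath. Leave the full pile as it is.

Things in the scene. Friction and masses are not known exactly. Their poses are not given: they have to be found in the camera images.
- stand: Fixed grey steel stand, 153 x 346 mm, base 6 mm thick. Origin: on its underside, at z = 0; y runs along its length, x from its open front (robot side) to its back. Bright raised loading deck in the middle: top at z = 26 mm, y = -75 to +75 mm, x = -80 to +65 mm. A back rail runs along the whole length, inner face at x = +65 mm, 8 mm thick, top at z = 46 mm.
- bay_left (a point): Bay on the stand's +y side, y = 75 to 165 mm, between deck and end stop (inner face at y = 165 mm, 8 mm thick, top at z = 46 mm); open to the front. This point, at (0, 123, 6) mm of the stand, is on its floor, where the underside centre of a plate flush with end stop and back rail lies.
- bay_right (a point): The same point of the like bay on the stand's -y side, at (0, -123, 6) mm of the stand.
- bare_plate: Aluminium cover plate, 130 (x) x 84 (y) x 12 mm, with a 32 mm bore in the middle and four 9 mm bolt holes, lying alone on the floor of one bay, roughly flush with its stops. Origin: centre of its underside.
- next_plate: The waiting cover plate, same shape and size (130 x 84 x 12 mm, 0.34 kg), lying loose and slightly askew on the deck. Origin: centre of its underside. Once stacked its underside is at z = 24 mm, 2 mm below the deck.
- separator: Loose plywood layer board lying flat on the bench right of the stand, 126 (x) x 82 (y) x 6 mm. Each short end (at x = -63 and +63 mm) has a hand notch in its middle, 33 mm deep and 36 mm wide, open to that end, which leaves a 60 mm web between the notches to grip along x from above. Origin: centre of its underside.
- full_top: Top plate of the full pile (plate, separator, plate; its underside at z = 24 mm) in the other bay; same plate. Origin: centre of its underside.

How it is judged:
By the outcome, as a careful person would: the job done as asked, in the order asked, and still so for the second after the job is handed in, with the robot touching nothing.
It also fails if it takes over 58 s, if anything falls off the work surface, if the arm or the gripper's body presses on something with over 40 N, if the wrist force passes 120 N, or if a joint passes its speed limit or range.

## Working session

There is one attempt and no reset: what is moved stays moved. The work goes in short steps, Python scripts to look and compute and a tool call to move; the robot and the scene stay as the last step left them, time stands still between calls to the robot, and variables do not carry over. Pictures are saved under pics/ and viewed, and the job is handed in when it is done.

Besides the shell and the picture viewer there is one more tool, called after "Request:" as a command line: name --argument value ..., lists and objects as JSON in quotes. move_arm: Moves the arm, as the interface text tells. Its arguments: {"type":"object","properties":{"motion":{"type":"array"},"jaw":{"type":"number"},"grip_force":{"type":"number"}},"required":["motion"]}

```bash
mkdir -p pics
python3 - <<'E'
from workcell import *
import cv2
print(observe(), tips_ahead)
for n in ["top","side","wrist"]:
    g=grab_frame(n); cv2.imwrite(f"pics/{n}0.png",g["frame"][:,:,::-1])
    print(n,{k:v for k,v in g.items() if k!="frame"})
E
```

```text
{'clock': 0.0, 'qpos': array([-1.20820037,  0.5220455 , -0.03628636,  1.59999751,  0.02120188,
        1.02110198, -0.11282485]), 'qd': array([-0.00067664, -0.00130973, -0.00043827,  0.00038104, -0.00023814,
        0.00126597, -0.00037371]), 'joint_efforts': array([ 8.01547540e-04, -9.27132583e+01,  1.98044367e+00, -3.69932699e+01,
        1.78009114e-02,  8.31580139e-03, -5.08294505e-06]), 'position': array([0.26204588, 0.56704028, 0.23041033]), 'tool_rot': array([-3.14042991e+00,  1.05406193e-04,  2.70872714e+00]), 'force': array([ 0.43644371, -0.14254932, -0.07666649]), 'moment': array([ 0.00287196, -0.02439637, -0.00381421]), 'grip_width': 0.08561429469658764} 0.025
top {'fx': 519.5276089844645, 'fy': 519.5276089844645, 'cx': 328.14189493397527, 'cy': 247.74957744470296, 'dist': array([-0.15254255,  0.        ,  0.        ,  0.        ,  0.        ]), 'T': array([[-1.67726517e-03, -9.95314222e-01,  9.66787787e-02,
         4.53941239e-01],
       [-9.99621933e-01, -9.84487290e-04, -2.74776459e-02,
         3.81690029e-02],
       [ 2.74440708e-02, -9.66883150e-02, -9.94936276e-0
[... 387 characters left out ...]
0.66218241, -0.74889608,  0.8516798 ],
       [ 0.01839946, -0.74870448, -0.66264852,  0.78762185],
       [ 0.        ,  0.        ,  0.        ,  1.        ]])}
wrist {'fx': 387.53511009842265, 'fy': 387.53511009842265, 'cx': 323.6113509718026, 'cy': 240.38288983146936, 'dist': array([0.02428948, 0.        , 0.        , 0.        , 0.        ]), 'mount': array([[ 4.32574381e-05, -9.63470154e-01, -2.67815720e-01,
         6.96228996e-02],
       [ 9.99999972e-01, -2.05147045e-05,  2.35321296e-04,
         4.92183487e-05],
       [-2.32219206e-04, -2.67815723e-01,  9.63470127e-01,
        -1.43252030e-01],
       [ 0.00000000e+00,  0.00000000e+00,  0.00000000e+00,
         1.00000000e+00]])}
```

View pics/top0.png

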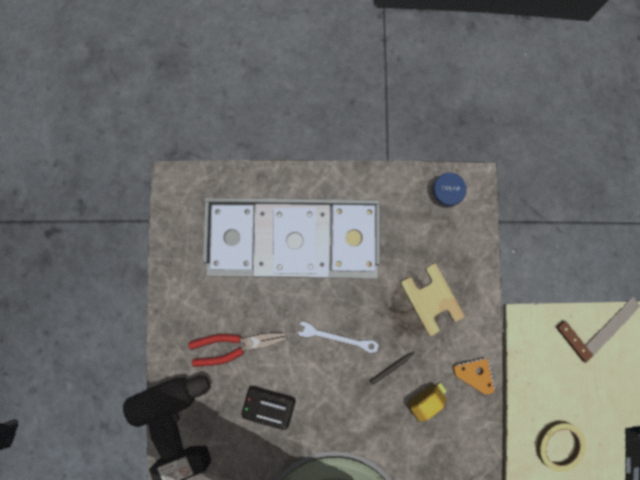

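View pics/side0.png

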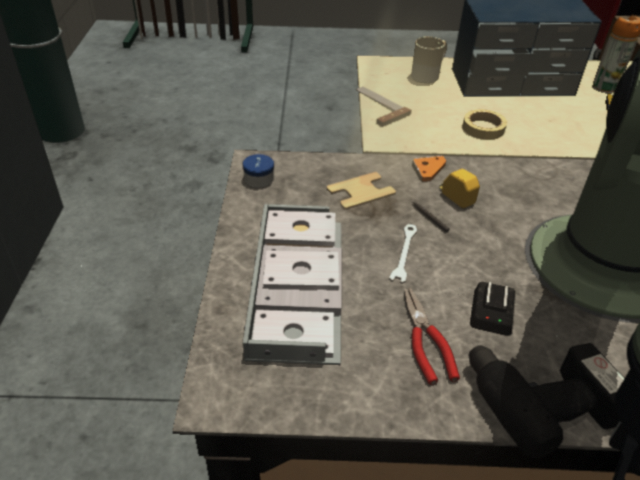

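View pics/wrist0.png

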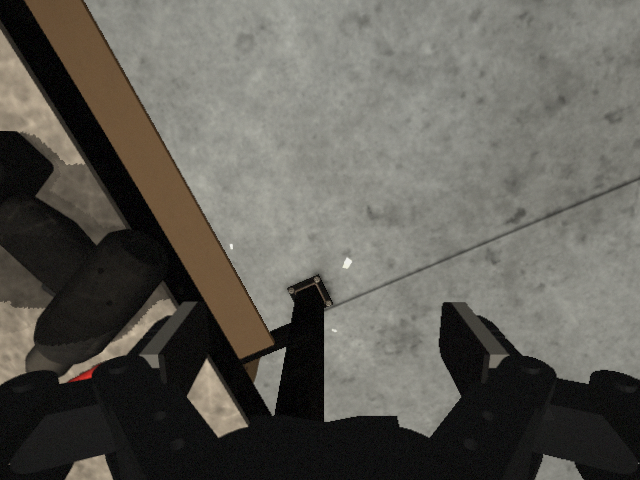

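```bash
cat > h.py <<'E'
import numpy as np, cv2
from workcell import *
from scipy.spatial.transform import Rotation as Rn
def cam(g,pose=None):
    K=np.array([[g["fx"],0,g["cx"]],[0,g["fy"],g["cy"]],[0,0,1]]); d=np.array(g["dist"])
    if "T" in g: T=g["T"]
    else:
        W=np.eye(4); W[:3,:3]=Rn.from_euler('xyz',pose["tool_rot"]).as_matrix(); W[:3,3]=pose["position"]; T=W@g["mount"]
    return K,d,T
def back(px,z,C):
    K,d,T=C
    p=cv2.undistortPoints(np.array(px,float).reshape(-1,1,2),K,d).reshape(-1,2)
    r=np.c_[p,np.ones(len(p))]@T[:3,:3].T
    o=T[:3,3]; return o+r*((z-o[2])/r[:,2])[:,None]
def proj(P,C):
    K,d,T=C; Ti=np.linalg.inv(T)
    return cv2.projectPoints(np.array(P,float).reshape(-1,1,3),cv2.Rodrigues(Ti[:3,:3])[0],Ti[:3,3],K,d)[0].reshape(-1,2)
E
python3 - <<'E'
from h import *
zs={"separator":.006,"next_plate":.038,"bare_plate":.018,"full_top":.036,"stand":.006}
for n in ["top","side"]:
    g=grab_frame(n); C=cam(g)
    im=g["frame"][:,:,::-1].copy()
    for l,z in zs.items():
        for o in outline_of(l,n)[:2]:
            m=o["pixels"].astype(np.uint8)
            c=max(cv2.findContours(m,0,1)[0],key=cv2.contourArea)
            w=back(c.reshape(-1,2),z,C)[:,:2]*1000
            r=cv2.minAreaRect(w.astype(np.float32))
            print(n,l,round(o["score"],2),o["pixel"],m.sum(),"rect",np.round(r[0],1),np.round(r[1],1),round(r[2],1))
    if n=="top":cv2.imwrite("pics/topz.png",cv2.resize(im[180:360,195:475],None,fx=2.85,fy=2.85,interpolation=2))
    else:cv2.imwrite("pics/sidez.png",cv2.resize(im[140:370,230:430],None,fx=2.6,fy=2.6,interpolation=2))
E
```

```text
top next_plate 0.58 [303.6, 240.2] 2498 rect [567.6  75.9] [131.6  83.8] 1.7
top bare_plate 0.84 [235.8, 242.7] 2460 rect [576.4 202.8] [129.3  84.8] 0.1
top full_top 0.82 [352.6, 243.1] 2534 rect [572.7 -41.4] [ 83.7 131.6] 89.8
top stand 0.82 [271.0, 232.4] 5342 rect [578.4  83.1] [360.  161.9] 89.6
side separator 0.77 [363.0, 190.8] 1238 rect [ 453.2 -195.6] [128.4  89.7] 28.9
side next_plate 0.57 [304.1, 276.3] 2746 rect [569.1  86.5] [130.1  97.5] 0.6
side bare_plate 0.69 [295.2, 327.1] 2288 rect [577.8 209.8] [ 90.6 129.2] 89.5
side full_top 0.87 [302.7, 222.3] 2143 rect [575.4 -30.4] [ 96.8 130. ] 89.0
side stand 0.92 [289.6, 305.9] 5962 rect [577.8  62.7] [397.4 158.3] 89.5
side stand 0.43 [299.6, 225.2] 2202 rect [576.5 -66.4] [102.8 135.1] 89.0
```

View pics/topz.png

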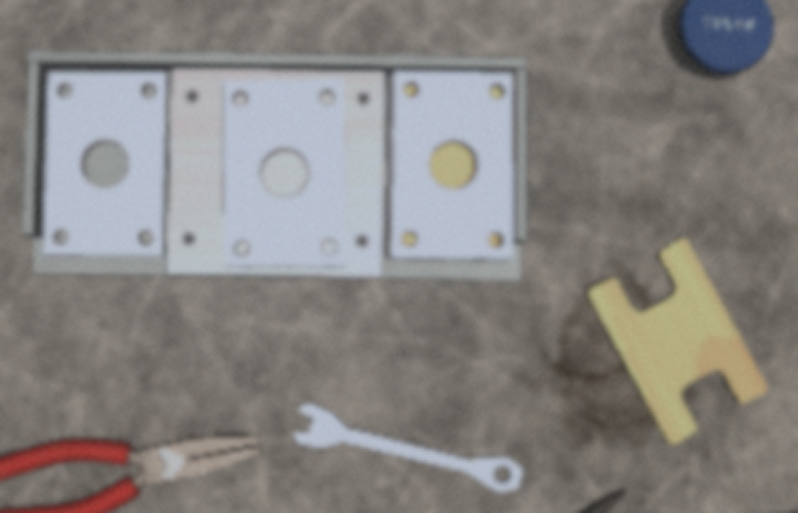

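View pics/sidez.png

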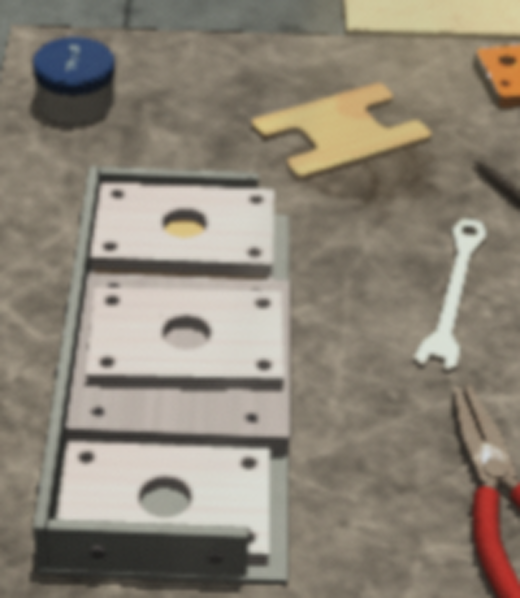

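Run:
```python
from h import *
for n,(r0,r1,c0,c1) in {"top":(255,345,395,475),"side":(165,215,320,402)}.items():
    g=grab_frame(n); C=cam(g)
    hsv=cv2.cvtColor(g["frame"],cv2.COLOR_RGB2HSV)
    m=np.zeros((480,640),np.uint8)
    m[r0:r1,c0:c1]=((hsv[...,1]>75)&(hsv[...,2]>100))[r0:r1,c0:c1]
    c=max(cv2.findContours(m,0,1)[0],key=cv2.contourArea)
    w=back(c.reshape(-1,2),.006,C)[:,:2]*1000
    r=cv2.minAreaRect(w.astype(np.float32)); print(n,m.sum(),r)
    M=cv2.moments(w.astype(np.float32)); print(M["m10"]/M["m00"],M["m01"]/M["m00"],np.sqrt(M["m00"]))
```

```text
top 861 ((451.2003479003906, -202.7821502685547), (122.19320678710938, 82.13653564453125), 27.474252700805664)
437.51079890641387 -208.79202549788863 52.69659034310185
side 1233 ((452.2451171875, -198.6806640625), (127.37671661376953, 88.28263854980469), 28.33901023864746)
451.98623203741613 -198.6217674188785 92.72117807179484
```

Request:
move_arm --motion '[[[60,-30,20],[0,0,-0.1]],[[100,-80,25],[0,0,-0.2]],[[130,-135,25],[0,0,-0.3]],[[155,-190,25],[0,0,-0.4]],[[175,-245,25],[0,0,-0.5]],[[188,-305,20],[0,0,-0.6]],[[195,-365,15],[0,0,-0.65]],[[200,-425,10],[0,0,-0.65]],[[205,-485,0],[0,0,-0.65]],[[205,-545,-10],[0,0,-0.65]],[[205,-605,-20],[0,0,-0.65]],[[203,-660,-25],[0,0,-0.65]]]' --jaw 72 --grip_force 40

```text
clock: 2.35
position: [0.4649, -0.0946, 0.2058]
tool_rot: [3.141, 0.0, 2.059]
force: [1.6, -0.2, -0.0]
grip_width: 0.0718
```

```bash
python3 -c "
from h import *
print(observe())"
```

```text
{'clock': 2.35, 'qpos': array([-0.17448825,  0.33056324,  0.31336955,  2.02433167, -0.13901317,
        0.80629762,  0.70723453]), 'qd': array([ 0.85029206,  0.14611929,  0.12434563, -0.07520923, -0.11861968,
       -0.05773295,  1.04493713]), 'joint_efforts': array([-10.02951801, -66.83162928,   5.63845038, -28.19185674,
         0.4793093 ,   0.25917345,  -3.29336464]), 'position': array([ 0.46489482, -0.09464581,  0.20580886]), 'tool_rot': array([3.14140011e+00, 1.94355898e-04, 2.05858915e+00]), 'force': array([ 1.62841861, -0.21591514, -0.01725743]), 'moment': array([ 0.02362198, -0.02931448,  0.05043989]), 'grip_width': 0.07182381784526831}
```

Request:
move_arm --motion '[[[-6,-55,-3],[0,0,0]],[[-13,-108,-6],[0,0,0]],[[-13,-108,-6],[0,0,0]],[[-13,-108,-6],[0,0,0]]]'

```text
clock: 2.85
position: [0.4522, -0.2004, 0.2]
tool_rot: [3.141, -0.0, 2.059]
force: [0.7, 0.7, -0.9]
grip_width: 0.0718
```

Run:
```python
from h import *
s=observe(); g=grab_frame("wrist"); C=cam(g,s); print(s["position"],s["tool_rot"])
cv2.imwrite("pics/w1.png",g["frame"][:,:,::-1])
for o in outline_of("separator","wrist"):
    m=o["pixels"].astype(np.uint8)
    c=max(cv2.findContours(m,0,1)[0],key=cv2.contourArea)
    w=back(c.reshape(-1,2),.006,C)[:,:2]*1000
    print(o["score"],o["pixel"],cv2.minAreaRect(w.astype(np.float32)))
```

```text
[ 0.4522107  -0.20036198  0.19995703] [ 3.14148967e+00 -2.61853307e-04  2.05855754e+00]
0.9 [323.3, 209.1] ((448.63861083984375, -201.8223419189453), (125.06513214111328, 82.81666564941406), 28.03703498840332)
```

View pics/w1.png

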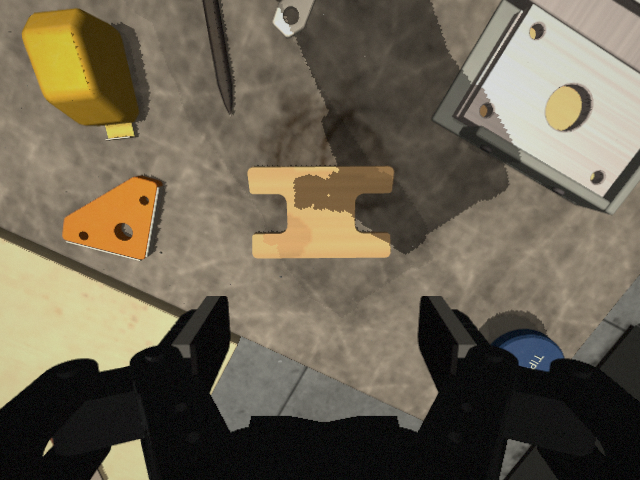

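Request:
move_arm --motion '[[[-2,-1,-50],[0,0,0]],[[-3,-1.5,-105],[0,0,0]],[[-3,-1.5,-150],[0,0,0]],[[-3,-1.5,-164],[0,0,0]],[[-3,-1.5,-164],[0,0,0]],[[-3,-1.5,-164],[0,0,0]]]'

```text
clock: 3.7
position: [0.4501, -0.2023, 0.0375]
tool_rot: [3.14, 0.002, 2.059]
force: [0.3, -1.5, -0.5]
grip_width: 0.0722
```

Run:
```python
from h import *
s=observe(); print(s["position"],s["force"])
g=grab_frame("wrist"); C=cam(g,s)
cv2.imwrite("pics/w2.png",g["frame"][:,:,::-1])
g=grab_frame("side"); cv2.imwrite("pics/s2.png",cv2.resize(g["frame"][100:260,280:460,::-1],None,fx=4,fy=3.7,interpolation=2))
```

```text
[ 0.45012674 -0.20226561  0.03752961] [ 0.25915961 -1.53878799 -0.48256397]
```

View pics/w2.png

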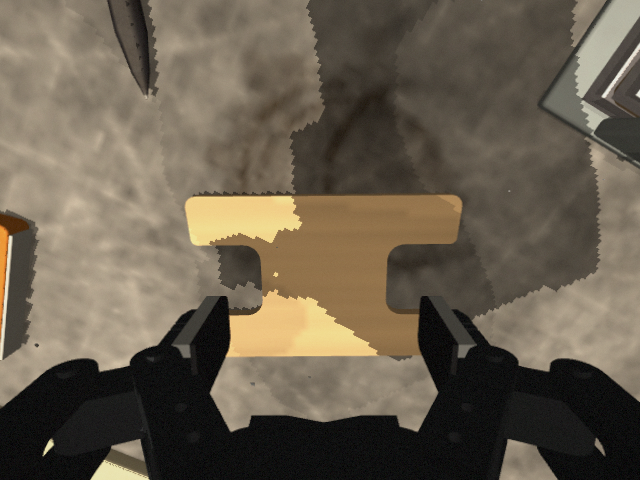

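View pics/s2.png

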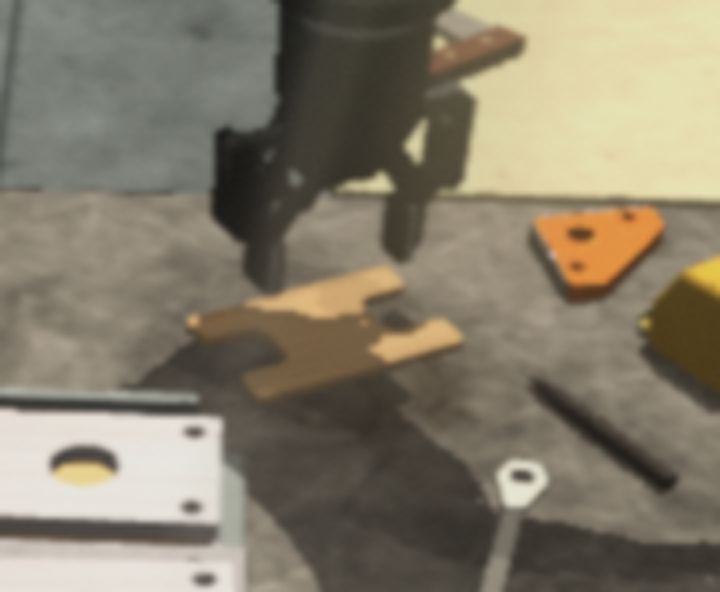

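Run:
```python
from h import *
s=observe(); g=grab_frame("wrist"); K,d,T=cam(g,s); C=(K,d,g["mount"])
for t in [.0,.01,.015,.02,.025,.03]:
    print(t,proj([[x,y,t] for x in(-.011,.011) for y in(-.036,.036)],C).round().tolist())
C=(K,d,T)
w=back([[262,280],[387,280],[240,314],[240,247],[408,314],[408,247]],.006,C)*1000
print(w.round(1))
R=Rn.from_euler('xyz',s["tool_rot"]).as_matrix()
print(((w/1000-s["position"])@R*1000).round(1))
```

```text
0.0 [[238.0, 335.0], [414.0, 335.0], [235.0, 285.0], [417.0, 285.0]]
0.01 [[243.0, 324.0], [408.0, 324.0], [240.0, 276.0], [411.0, 276.0]]
0.015 [[245.0, 318.0], [406.0, 319.0], [243.0, 272.0], [409.0, 272.0]]
0.02 [[248.0, 313.0], [404.0, 314.0], [245.0, 268.0], [407.0, 268.0]]
0.025 [[250.0, 309.0], [402.0, 309.0], [247.0, 265.0], [404.0, 265.0]]
0.03 [[251.0, 304.0], [400.0, 304.0], [249.0, 261.0], [402.0, 261.0]]
[[ 422.6 -215.7    6. ]
 [ 475.8 -187.5    6. ]
 [ 420.8 -237.     6. ]
 [ 406.4 -205.6    6. ]
 [ 494.  -198.1    6. ]
 [ 476.  -168.6    6. ]]
[[  1.  -30.6  31.3]
 [  1.   29.5  31.4]
 [-16.9 -42.2  31.4]
 [ 17.6 -40.2  31.3]
 [-16.9  40.7  31.5]
 [ 17.6  38.7  31.4]]
```

Request:
move_arm --motion '[[[0,0,-6],[0,0,0]],[[0,0,-12],[0,0,0]],[[0,0,-12],[0,0,0]]]' --jaw 66

```text
clock: 4.22
position: [0.4488, -0.2021, 0.0234]
tool_rot: [-3.141, -0.001, 2.059]
force: [-0.5, 0.4, -1.5]
grip_width: 0.0661
```

Run:
```python
from h import *
s=observe(); print(s["position"],s["force"])
g=grab_frame("wrist"); C=cam(g,s)
cv2.imwrite("pics/w3.png",g["frame"][:,:,::-1])
```

```text
[ 0.44881115 -0.20205682  0.02343605] [-0.49013429  0.3609059  -1.49837019]
```

View pics/w3.png

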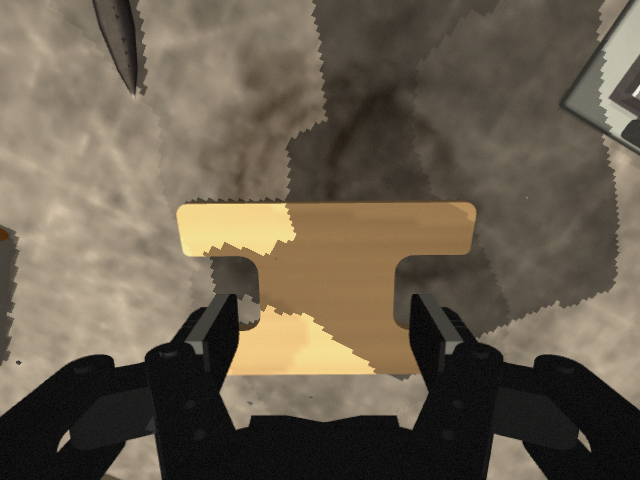

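Request:
move_arm --motion '[[[0,0,-3],[0,0,0]],[[0,0,-6],[0,0,0]],[[0,0,-6],[0,0,0]]]'

```text
clock: 4.65
position: [0.449, -0.2021, 0.0177]
tool_rot: [-3.141, -0.0, 2.059]
force: [0.1, 0.3, -0.2]
grip_width: 0.0658
```

Run:
```python
from h import *
s=observe(); print(s["position"],s["force"])
g=grab_frame("wrist"); C=cam(g,s)
cv2.imwrite("pics/w4.png",g["frame"][:,:,::-1])
g=grab_frame("side"); cv2.imwrite("pics/s4.png",cv2.resize(g["frame"][100:260,280:460,::-1],None,fx=4,fy=3.7,interpolation=2))
```

```text
[ 0.44900533 -0.20210834  0.01774867] [ 0.12288326  0.28267184 -0.24829086]
```

View pics/w4.png

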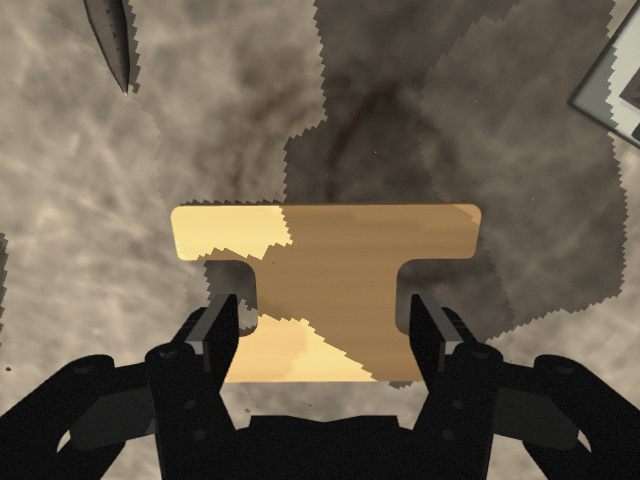

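View pics/s4.png

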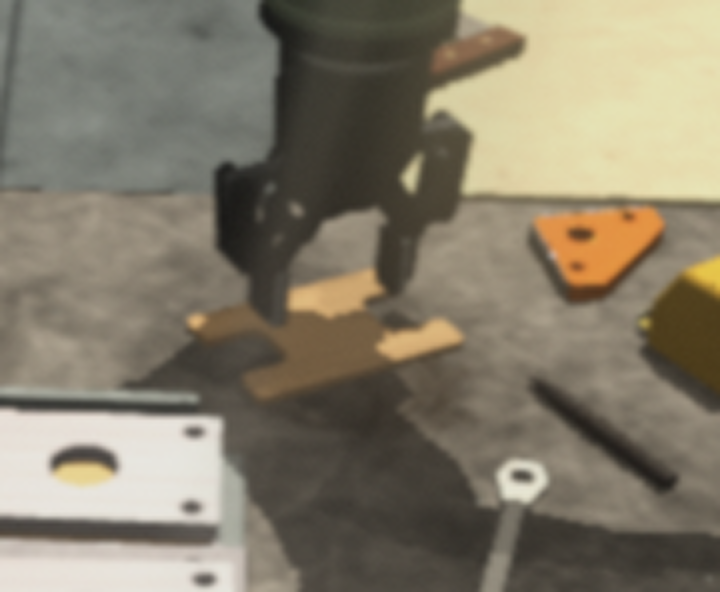

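Run:
```python
from h import *
s=observe(); g=grab_frame("side"); C=cam(g)
u=np.array([.8835,.4685])
for k in(.04,-.04):
  p=s["position"][:2]+u*k
  for z in (0,.006,.02,.03,.04): 
    q=proj([[*p,z]],C)[0]; print(k,z,q.round(1),((q-[280,100])*[4,3.7]).round())
```

```text
0.04 0 [345.6 194.9] [262. 351.]
0.04 0.006 [345.7 192.6] [263. 343.]
0.04 0.02 [346.1 187.3] [264. 323.]
0.04 0.03 [346.3 183.4] [265. 309.]
0.04 0.04 [346.6 179.5] [266. 294.]
-0.04 0 [378.  185.3] [392. 316.]
-0.04 0.006 [378.2 183.1] [393. 307.]
-0.04 0.02 [378.8 177.8] [395. 288.]
-0.04 0.03 [379.3 174. ] [397. 274.]
-0.04 0.04 [379.7 170.1] [399. 259.]
```

Request:
move_arm --motion '[[[0,0,-3],[0,0,0]],[[0,0,-6],[0,0,0]],[[0,0,-6],[0,0,0]]]'

```text
clock: 5.18
position: [0.449, -0.2021, 0.0117]
tool_rot: [-3.141, -0.0, 2.059]
force: [0.5, -0.4, 1.0]
grip_width: 0.066
```

Run:
```python
from h import *
s=observe(); print(s["position"],s["force"])
g=grab_frame("wrist"); C=cam(g,s)
cv2.imwrite("pics/w5.png",g["frame"][200:400,150:500,::-1])
g=grab_frame("side"); cv2.imwrite("pics/s5.png",cv2.resize(g["frame"][100:260,280:460,::-1],None,fx=4,fy=3.7,interpolation=2))
```

```text
[ 0.44899606 -0.20210492  0.01171434] [ 0.45099343 -0.35517341  0.9598926 ]
```

View pics/w5.png

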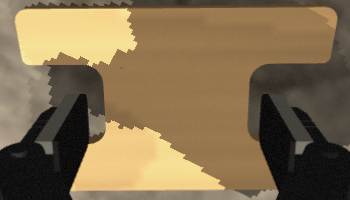

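View pics/s5.png

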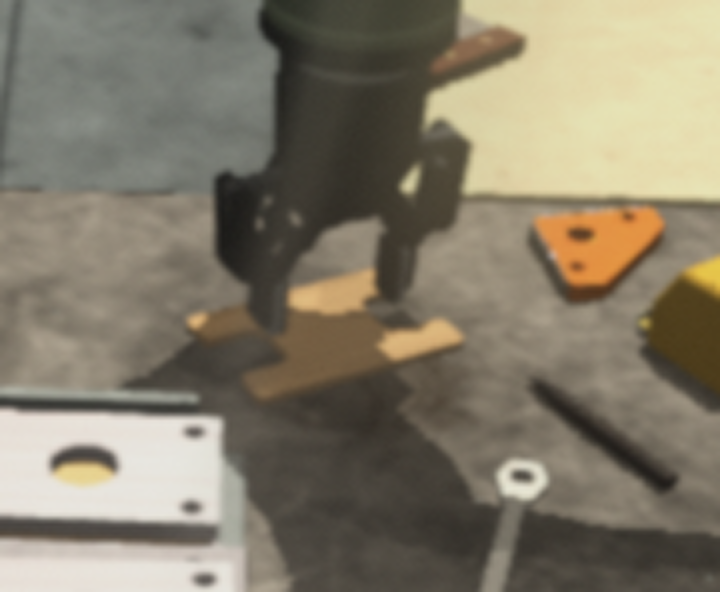

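Request:
move_arm --motion '[[[0,0,-3],[0,0,0]],[[0,0,-6],[0,0,0]],[[0,0,-6],[0,0,0]]]'

```text
clock: 5.65
position: [0.449, -0.2021, 0.0057]
tool_rot: [-3.141, -0.0, 2.059]
force: [-0.1, -0.1, 0.3]
grip_width: 0.066
```

Run:
```python
from h import *
s=observe(); print(s["position"],s["force"])
g=grab_frame("wrist"); C=cam(g,s)
cv2.imwrite("pics/w6.png",g["frame"][200:400,150:500,::-1])
g=grab_frame("side"); cv2.imwrite("pics/s6.png",cv2.resize(g["frame"][100:260,280:460,::-1],None,fx=4,fy=3.7,interpolation=2))
```

```text
[ 0.44899137 -0.20210351  0.00571742] [-0.12428316 -0.10261048  0.33182247]
```

View pics/w6.png

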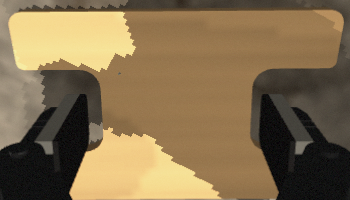

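View pics/s6.png

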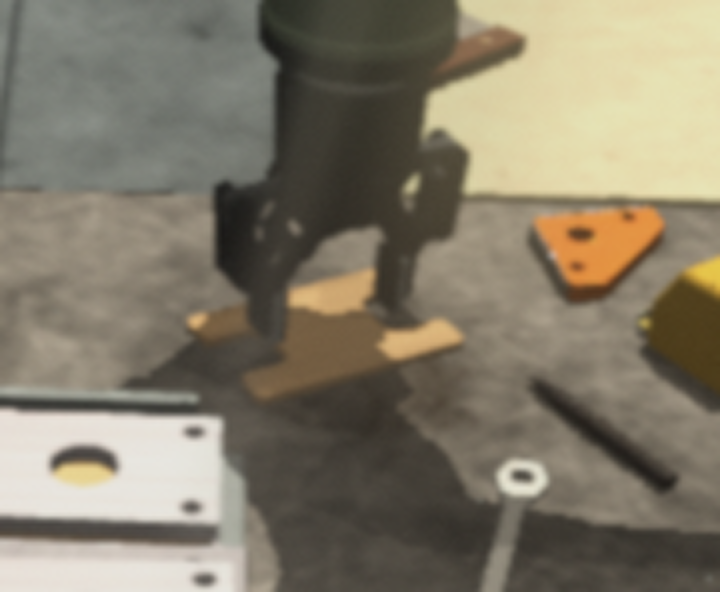

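Request:
move_arm --motion '[[[0,0,-2],[0,0,0]],[[0,0,-4],[0,0,0]],[[0,0,-4],[0,0,0]]]'

```text
clock: 6.12
position: [0.449, -0.2021, 0.0018]
tool_rot: [-3.141, -0.0, 2.059]
force: [-0.5, 0.5, -0.1]
grip_width: 0.0659
```

Run:
```python
from h import *
s=observe(); print(s["position"],s["force"])
g=grab_frame("wrist"); C=cam(g,s)
cv2.imwrite("pics/w7.png",cv2.resize(g["frame"][200:400,150:500,::-1],None,fx=2,fy=2))
```

```text
[ 0.44904265 -0.20210076  0.00181835] [-0.51969882  0.50638297 -0.08144585]
```

View pics/w7.png

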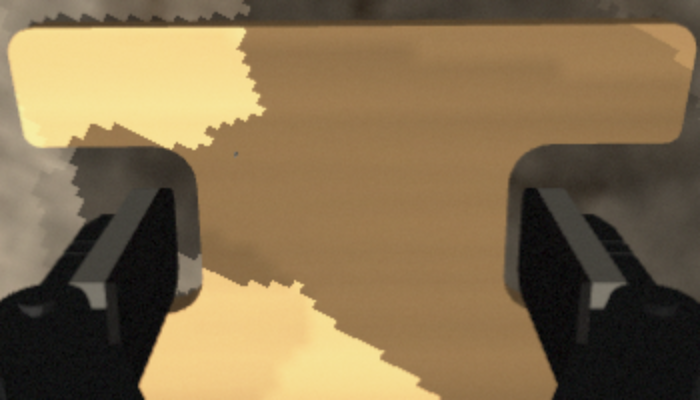

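Request:
move_arm --motion '[[[0,0,-2],[0,0,0]],[[0,0,-4],[0,0,0]],[[0,0,-4],[0,0,0]]]'

```text
clock: 6.55
position: [0.4491, -0.2021, -0.0022]
tool_rot: [-3.141, -0.0, 2.059]
force: [-0.3, -0.8, -0.5]
grip_width: 0.066
```

Run:
```python
from h import *
s=observe(); print(s["position"],s["force"])
g=grab_frame("wrist"); C=cam(g,s)
cv2.imwrite("pics/w8.png",cv2.resize(g["frame"][200:400,150:500,::-1],None,fx=2,fy=2))
g=grab_frame("side"); cv2.imwrite("pics/s8.png",cv2.resize(g["frame"][140:220,320:420,::-1],None,fx=7,fy=7,interpolation=2))
```

```text
[ 0.44906287 -0.20213014 -0.00217561] [-0.33005617 -0.78046198 -0.48531384]
```

View pics/w8.png

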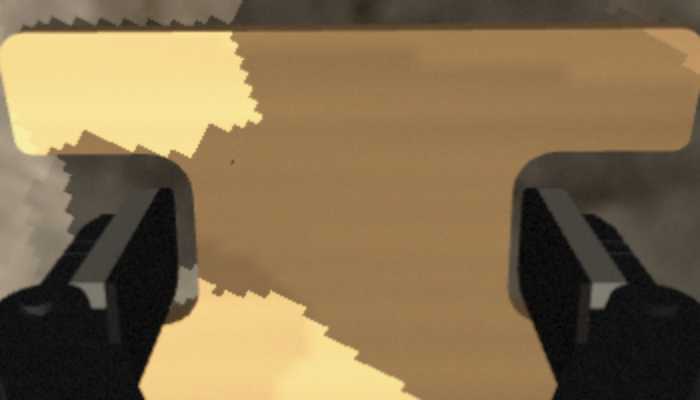

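View pics/s8.png

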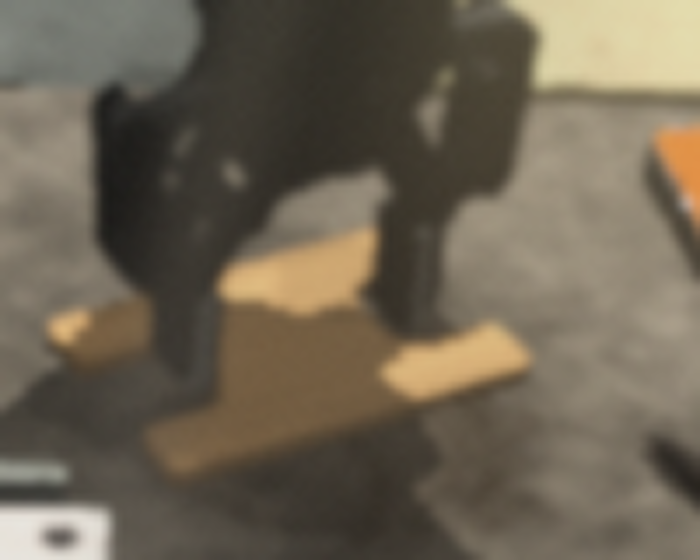

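Request:
move_arm --motion '[[[0,0,-1],[0,0,0]],[[0,0,-2],[0,0,0]],[[0,0,-2],[0,0,0]]]'

```text
clock: 7.02
position: [0.4491, -0.2021, -0.0041]
tool_rot: [-3.142, -0.0, 2.059]
force: [-0.1, -0.1, -0.6]
grip_width: 0.0663
```

Run:
```python
from h import *
s=observe(); print(s["position"],s["force"])
g=grab_frame("side"); C=cam(g)
u=np.array([.8835,.4685]);v=np.array([-.4685,.8835])
for z in(0,.002,.004,.006,.01):
  print(z,proj([[*(s["position"][:2]+u*.033+v*.011),z],[*(s["position"][:2]-u*.033+v*.011),z]],C).round(1).tolist())
cv2.imwrite("pics/s9.png",cv2.resize(g["frame"][160:220,320:400,::-1],None,fx=9,fy=9,interpolation=0))
```

```text
[ 0.44913942 -0.20214803 -0.00407427] [-0.07073626 -0.13752721 -0.60816135]
0 [[351.0, 196.9], [377.8, 188.9]]
0.002 [[351.0, 196.2], [377.9, 188.2]]
0.004 [[351.1, 195.4], [378.0, 187.4]]
0.006 [[351.1, 194.7], [378.1, 186.7]]
0.01 [[351.3, 193.1], [378.3, 185.2]]
```

View pics/s9.png

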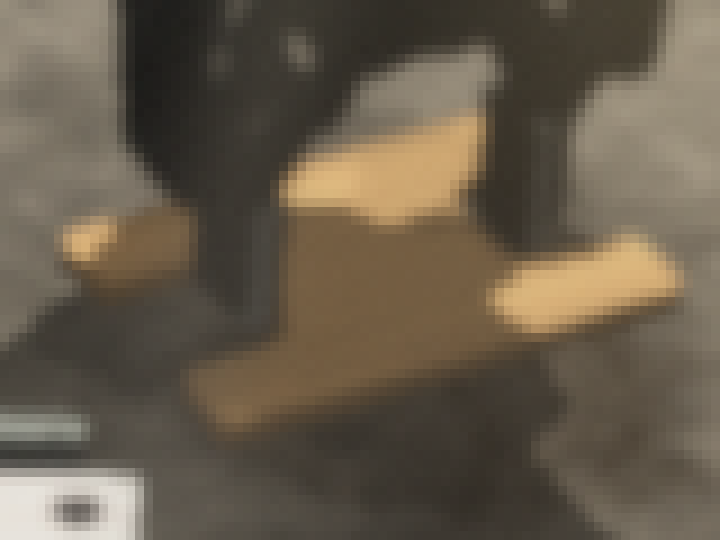

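Request:
move_arm --motion '[[[0,0,-1],[0,0,0]],[[0,0,-2],[0,0,0]],[[0,0,-2],[0,0,0]]]'

```text
clock: 7.45
position: [0.4491, -0.2021, -0.0061]
tool_rot: [-3.141, -0.0, 2.059]
force: [0.5, 0.0, -0.2]
grip_width: 0.0661
```

Request:
move_arm --motion '[[[0,0,0],[0,0,0]],[[0,0,0],[0,0,0]],[[0,0,0],[0,0,0]],[[0,0,0],[0,0,0]]]' --jaw 54 --grip_force 40

```text
clock: 7.95
position: [0.4494, -0.2022, -0.0051]
tool_rot: [3.141, 0.0, 2.058]
force: [-4.2, 3.4, 28.0]
grip_width: 0.0589
```

Run:
```python
from h import *
s=observe(); print(s["position"],s["force"],s["grip_width"])
g=grab_frame("wrist"); C=cam(g,s)
cv2.imwrite("pics/w10.png",cv2.resize(g["frame"][200:400,150:500,::-1],None,fx=2,fy=2))
```

```text
[ 0.4494212  -0.20221831 -0.0050635 ] [-4.21769218  3.4186379  27.99283896] 0.058865521591918504
```

View pics/w10.png

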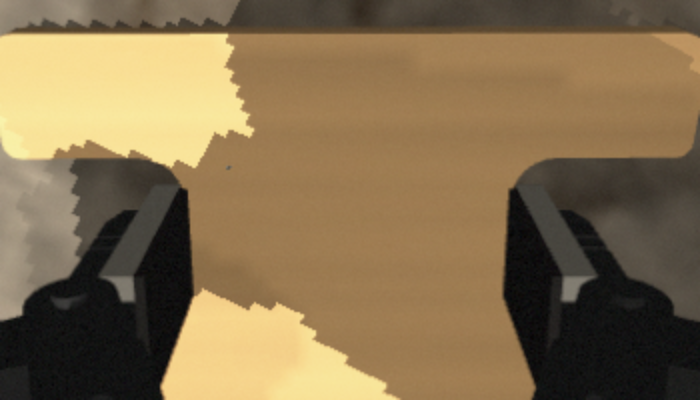

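Request:
move_arm --motion '[[[0,0,20],[0,0,0]],[[0,0,70],[0,0,0]],[[0,0,125],[0,0,0]],[[15,40,165],[0,0,-0.06]],[[35,100,180],[0,0,-0.15]],[[55,160,180],[0,0,-0.24]],[[75,220,180],[0,0,-0.33]],[[93,280,180],[0,0,-0.41]],[[110,340,180],[0,0,-0.497]],[[124,395,180],[0,0,-0.497]],[[127,405,180],[0,0,-0.497]],[[127,405,180],[0,0,-0.497]]]'

```text
clock: 9.5
position: [0.5759, 0.2029, 0.1737]
tool_rot: [-3.141, 0.001, 1.563]
force: [-0.8, -0.8, -0.6]
grip_width: 0.0586
```

Request:
move_arm --motion '[[[0,0,0],[0,0,0]],[[0,0,0],[0,0,0]],[[0,0,0],[0,0,0]]]'

```text
clock: 9.88
position: [0.5762, 0.2021, 0.1742]
tool_rot: [3.142, -0.0, 1.561]
force: [0.2, -0.3, -0.7]
grip_width: 0.0585
```

Run:
```python
from h import *
s=observe(); print(s["position"],s["tool_rot"],s["force"],s["grip_width"])
g=grab_frame("wrist"); C=cam(g,s)
cv2.imwrite("pics/w11.png",g["frame"][:,:,::-1])
g=grab_frame("top")
cv2.imwrite("pics/t11.png",cv2.resize(g["frame"][180:300,195:395,::-1],None,fx=4,fy=4,interpolation=2))
```

```text
[0.57620123 0.20212994 0.17418929] [ 3.14151608e+00 -1.35748990e-04  1.56068188e+00] [ 0.17438325 -0.31937148 -0.68338845] 0.05849655807443178
```

View pics/w11.png

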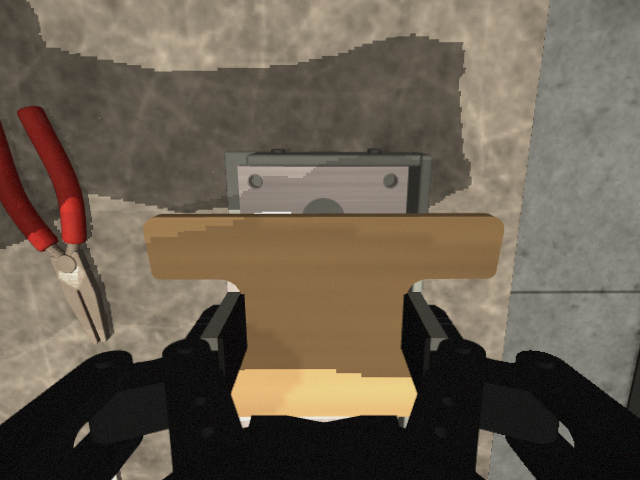

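Run:
```python
import cv2
im=cv2.imread("pics/w11.png"); cv2.imwrite("pics/w11z.png",cv2.resize(im[140:220,215:445],None,fx=3.4,fy=5,interpolation=2))
cv2.imwrite("pics/w11y.png",cv2.resize(im[205:430,140:510],None,fx=2.1,fy=2.1,interpolation=2))
```

```text
(no output)
```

View pics/w11z.png

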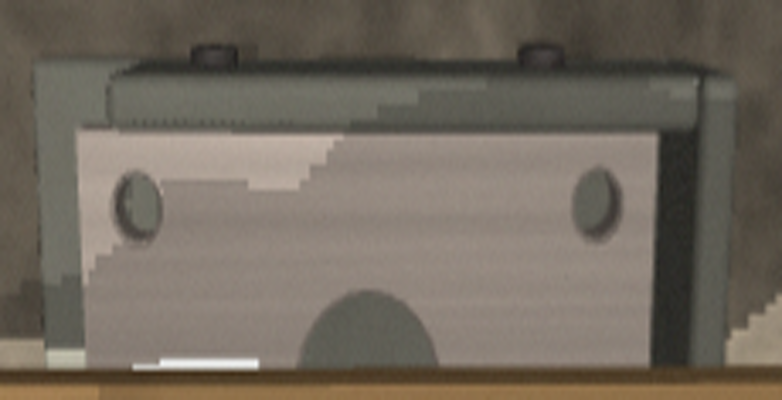

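View pics/w11y.png

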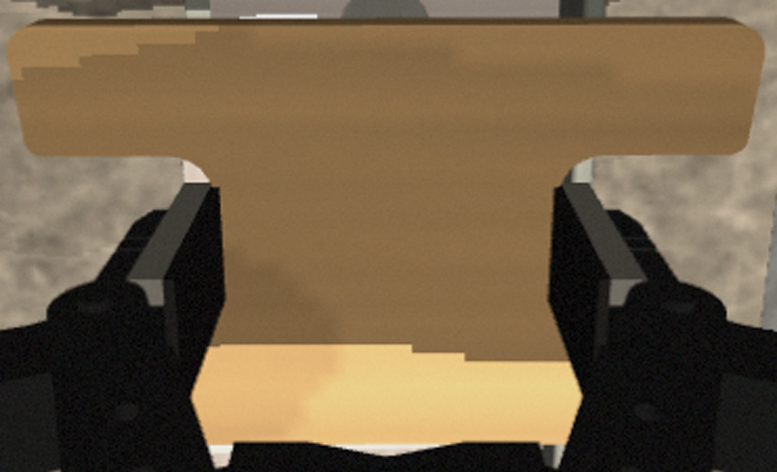

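View pics/t11.png

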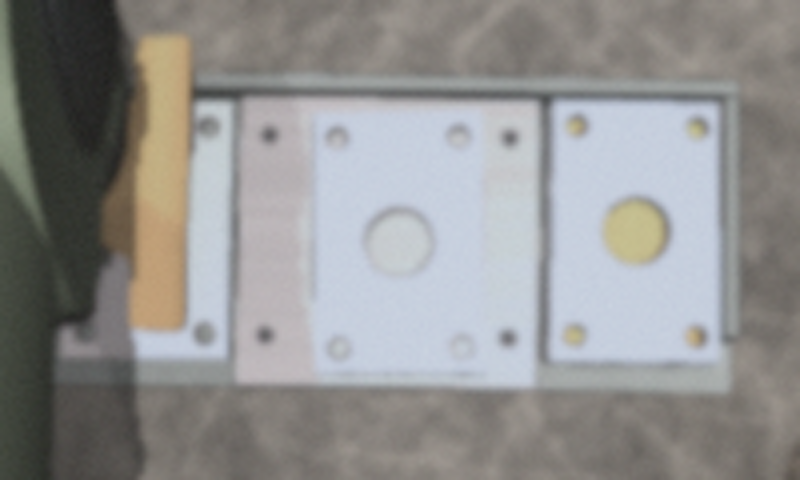

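Run:
```python
from h import *
s=observe(); g=grab_frame("wrist"); C=cam(g,s)
def b(n,p,z): print(n,(back(p,z,C)[:,:2]*1000).round(1).tolist())
b("plate L",[[237.9,167],[240.3,213]],.018)
b("plate R",[[408.2,167],[406.8,213]],.018)
b("rail in",[[420.3,157],[418.5,213]],.046)
b("rail out",[[431.2,156],[427.9,213]],.046)
b("stop in",[[247.4,165.6],[418,166]],.046)
b("stop out",[[248.8,154.4],[420.9,155]],.046)
b("base front",[[226,155],[228.5,205]],.006)
z=s["position"][2]+.005+.006
print(z)
q=lambda x,y:[140+x/2.1,205+y/2.1]
b("sep top edge",[q(30,24),q(740,24)],z)
b("sep ends",[q(8,45),q(24,145),q(764,45),q(747,145)],z)
b("notch edge",[q(150,156),q(620,155)],z)
b("sep bottom edge",[q(215,443),q(560,445)],z)
```

```text
plate L [[509.8, 246.5], [509.2, 210.9]]
plate R [[639.2, 245.2], [639.9, 209.7]]
rail in [[641.2, 254.3], [642.2, 215.3]]
rail out [[648.6, 254.9], [648.9, 215.3]]
stop in [[522.5, 249.7], [640.0, 248.3]]
stop out [[524.0, 257.2], [641.5, 255.7]]
base front [[498.5, 254.8], [497.4, 215.1]]
0.18511612611876477
sep top edge [[516.4, 243.6], [633.6, 242.6]]
sep ends [[512.3, 240.1], [512.7, 222.4], [637.9, 239.0], [637.1, 221.3]]
notch edge [[534.1, 220.2], [615.5, 219.6]]
sep bottom edge [[541.6, 161.4], [607.8, 160.4]]
```

Request:
move_arm --motion '[[[0,1,-45],[0,0,0]],[[1,3,-95],[0,0,0]],[[1,4,-120],[0,0,0]],[[1,4,-124],[0,0,0]],[[1,4,-124],[0,0,0]],[[1,4,-124],[0,0,0]]]'

```text
clock: 10.78
position: [0.5779, 0.2071, 0.0513]
tool_rot: [3.14, -0.001, 1.562]
force: [0.1, 0.3, -0.8]
grip_width: 0.0584
```

Run:
```python
from h import *
s=observe(); print(s["position"],s["tool_rot"],s["force"],s["grip_width"])
g=grab_frame("wrist"); C=cam(g,s)
cv2.imwrite("pics/w12.png",g["frame"][:,:,::-1])
```

```text
[0.57785329 0.20709065 0.0513172 ] [ 3.13990012e+00 -8.14580206e-04  1.56180671e+00] [ 0.12096336  0.26038265 -0.81957138] 0.05837409709781513
```

View pics/w12.png

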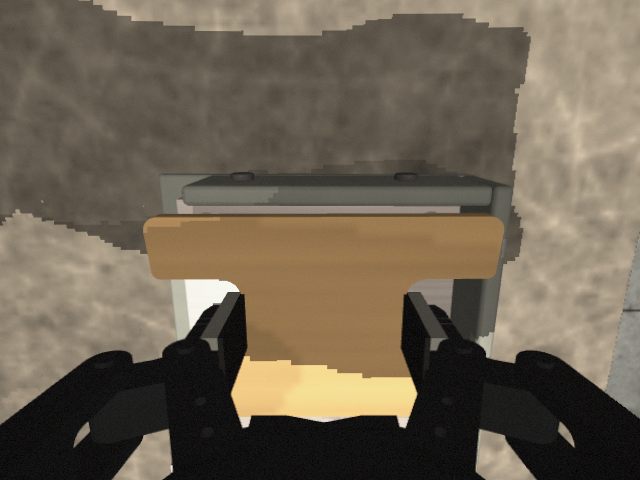

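Run:
```python
from h import *
s=observe(); print(s["position"],s["tool_rot"])
g=grab_frame("wrist"); im=g["frame"][:,:,::-1]; cv2.imwrite("pics/w13.png",im)
cv2.imwrite("pics/w13z.png",cv2.resize(im[165:300,420:530],None,fx=5,fy=4,interpolation=2))
cv2.imwrite("pics/w13y.png",cv2.resize(im[165:300,135:265],None,fx=5,fy=4,interpolation=2))
```

```text
[0.57773125 0.20708906 0.05119148] [ 3.14007862e+00 -7.88300450e-04  1.56177708e+00]
```

View pics/w13z.png

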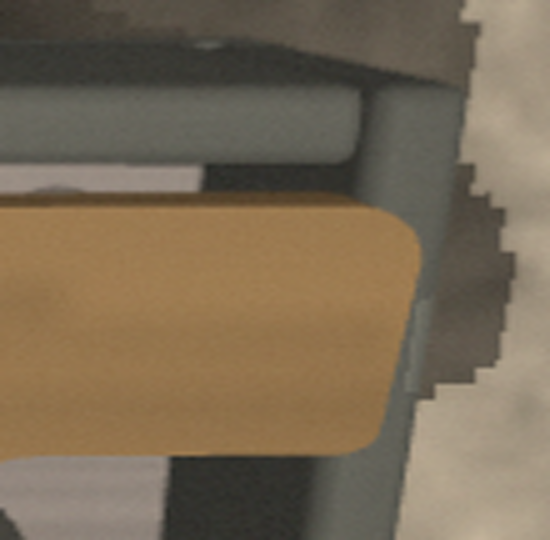

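View pics/w13y.png

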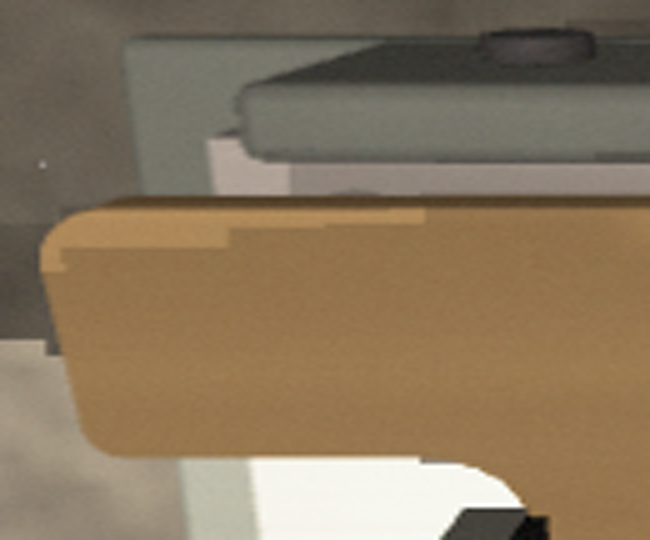

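Run:
```python
from h import *
s=observe(); g=grab_frame("wrist"); C=cam(g,s); print(s["position"],s["tool_rot"])
def b(n,p,z): print(n,(back(p,z,C)[:,:2]*1000).round(1).tolist())
b("rail in",[[493,187.5],[482.4,297.5]],.046)
b("rail out",[[512.4,187.5],[499.6,297.5]],.046)
b("stop in",[[190,205],[460,205.7]],.046)
b("stop out",[[190,186],[460,186.2]],.046)
z=s["position"][2]+.005+.006
b("sep ends",[[143.4,227.5],[150.6,272.5],[504,225],[496,273.8]],z)
b("sep top",[[170,217],[490,217]],z)
b("plate L",[[176.8,198.7],[186,297]],.018)
b("plate R",[[460.6,207],[453,297]],.018)
```

```text
[0.57763871 0.20709239 0.05102355] [ 3.14029467e+00 -7.17528245e-04  1.56179582e+00]
rail in [[641.1, 254.9], [641.7, 209.6]]
rail out [[648.4, 254.8], [648.7, 209.5]]
stop in [[524.9, 249.3], [629.2, 248.0]]
stop out [[525.7, 256.6], [628.6, 255.6]]
sep ends [[513.6, 244.3], [513.9, 227.6], [639.4, 244.1], [638.6, 226.0]]
sep top [[523.2, 248.0], [634.3, 247.0]]
plate L [[509.5, 247.2], [508.6, 198.6]]
plate R [[639.5, 242.2], [639.6, 197.4]]
```

Request:
move_arm --motion '[[[0,0,0],[0,0,0]],[[0,0,-10],[0,0,0]],[[0,0,-20],[0,0,0]],[[0,0,-30],[0,0,0]],[[0,0,-34],[0,0,0]],[[0,0,-34],[0,0,0]],[[0,0,-34],[0,0,0]]]'

```text
clock: 11.8
position: [0.5773, 0.2069, 0.0162]
tool_rot: [3.141, -0.0, 1.562]
force: [-0.0, -0.3, -0.5]
grip_width: 0.0583
```

Request:
move_arm --motion '[[[0,0,-1.5],[0,0,0]],[[0,0,-3],[0,0,0]],[[0,0,-3.5],[0,0,0]]]'

```text
clock: 12.18
position: [0.5773, 0.2069, 0.0131]
tool_rot: [3.141, -0.0, 1.562]
force: [-5.3, -1.5, 19.1]
grip_width: 0.0585
```

Run:
```python
from h import *
s=observe(); print(s["position"],s["force"])
g=grab_frame("wrist"); im=g["frame"][:,:,::-1]; cv2.imwrite("pics/w14.png",im)
```

```text
[0.57730225 0.20694176 0.0131314 ] [-5.28299306 -1.45589389 19.08435162]
```

View pics/w14.png

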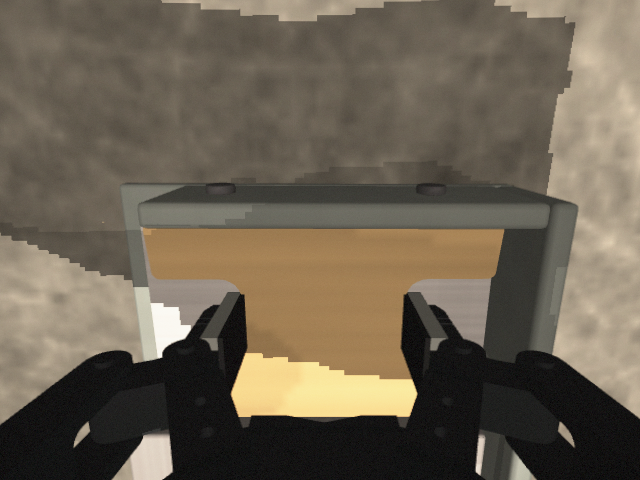

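Request:
move_arm --motion '[[[0,0,0.8],[0,0,0]],[[0,0,0.8],[0,0,0]],[[0,0,0.8],[0,0,0]],[[0,0,2],[0,0,0]],[[0,0,15],[0,0,0]],[[0,0,60],[0,0,0]],[[0,0,110],[0,0,0]],[[0,-30,150],[0,0,0]],[[0,-30,150],[0,0,0]],[[0,-30,150],[0,0,0]]]' --jaw 69

```text
clock: 13.48
position: [0.5769, 0.1773, 0.1627]
tool_rot: [-3.142, -0.001, 1.562]
force: [-0.2, 0.3, 0.5]
grip_width: 0.0694
```

Run:
```python
from h import *
s=observe(); print(s["position"],s["force"],s["grip_width"])
g=grab_frame("wrist"); im=g["frame"][:,:,::-1]; cv2.imwrite("pics/w15.png",im)
```

```text
[0.57690879 0.17730137 0.16265926] [-0.24558875  0.25039818  0.54982995] 0.06936393409939075
```

View pics/w15.png

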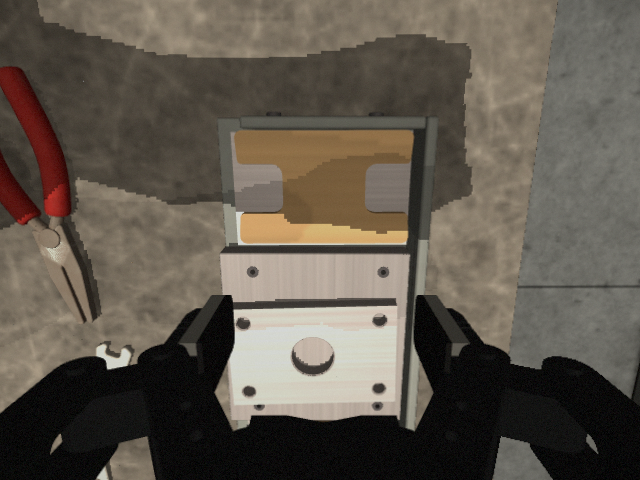

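Run:
```python
from h import *
s=observe(); g=grab_frame("wrist"); C=cam(g,s)
for l,z in (("separator",.024),("next_plate",.038)):
  for o in outline_of(l,"wrist")[:2]:
    m=o["pixels"].astype(np.uint8); c=np.vstack(cv2.findContours(m,0,1)[0])
    w=back(c.reshape(-1,2),z,C)[:,:2]*1000
    print(l,o["score"],o["pixel"],cv2.minAreaRect(w.astype(np.float32)))
print(back([[232,306],[396,299],[400,401],[233,405]],.038,C).round(4).tolist())
cv2.imwrite("pics/w16.png",cv2.resize(g["frame"][110:430,210:450,::-1],None,fx=3,fy=1.85,interpolation=2))
```

```text
separator 0.82 [325.6, 182.3] ((575.30419921875, 206.52743530273438), (81.23912048339844, 124.98575592041016), 89.55873107910156)
separator 0.59 [340.4, 269.4] ((574.692138671875, 128.8603973388672), (261.7538146972656, 159.36593627929688), 89.36375427246094)
next_plate 0.84 [318.2, 364.6] ((565.3971557617188, 80.13807678222656), (130.5984649658203, 89.58016967773438), 0.9009412527084351)
[[0.5057, 0.1213, 0.038], [0.6285, 0.126, 0.038], [0.6352, 0.0373, 0.038], [0.5006, 0.0345, 0.038]]
```

View pics/w16.png

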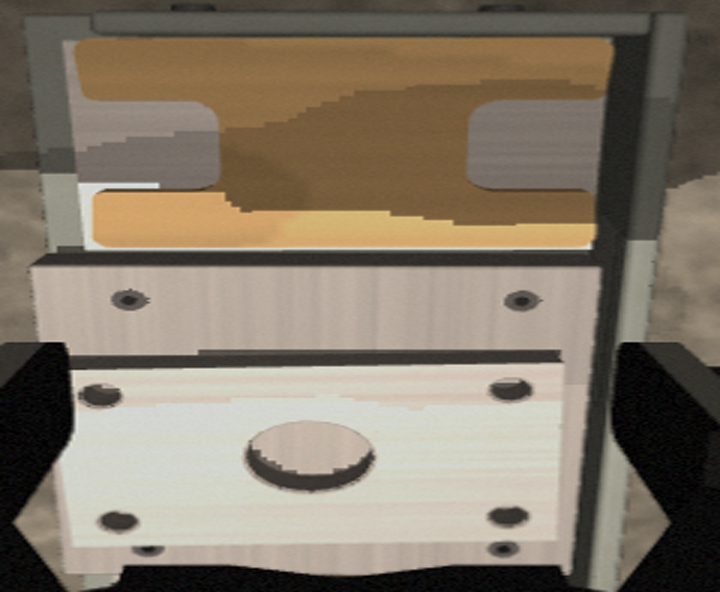

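Request:
move_arm --motion '[[[-10,-10,0],[0,0,0.17]],[[-20,-20,0],[0,0,0.34]],[[-40,-40,0],[0,0,0.51]],[[-60,-60,0],[0,0,0.68]],[[-80,-80,0],[0,0,0.85]],[[-101,-99,0],[0,0,1.02]],[[-101,-99,0],[0,0,1.19]],[[-101,-99,0],[0,0,1.36]],[[-101,-99,-20],[0,0,1.5]],[[-101,-99,-60],[0,0,1.568]],[[-101,-99,-95],[0,0,1.568]],[[-101,-99,-95],[0,0,1.568]]]' --jaw 50

```text
clock: 15.18
position: [0.4746, 0.0776, 0.0656]
tool_rot: [-3.14, -0.005, 3.13]
force: [-0.3, -0.0, 0.1]
grip_width: 0.0499
```

Run:
```python
from h import *
s=observe(); print(s["position"],s["tool_rot"],s["force"],s["grip_width"],s["qpos"])
g=grab_frame("wrist"); im=g["frame"][:,:,::-1]; cv2.imwrite("pics/w17.png",im)
```

```text
[0.47464911 0.07764061 0.06556608] [-3.14035754 -0.00455576  3.12982923] [-0.32485917 -0.00197925  0.12529702] 0.049904554892271025 [-0.30347719  0.56825464  0.02387036  2.0954721  -0.02797551  0.48287451
  1.3005178 ]
```

View pics/w17.png

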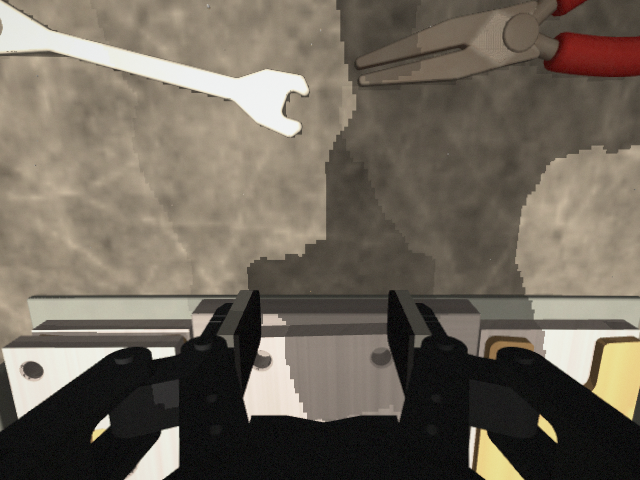

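Run:
```python
from h import *
s=observe(); g=grab_frame("wrist"); C=cam(g,s); print(s["position"])
cv2.imwrite("pics/w18.png",cv2.resize(g["frame"][280:440,180:480,::-1],None,fx=2.6,fy=3.5,interpolation=2))
print(back([[250,336],[385,334],[250,325],[385,325]],.038,C)*1000)
print("deck",back([[270,304],[370,304]],.026,C)*1000)
```

```text
[0.47551907 0.07777154 0.06703631]
[[502.4893501   41.83807506  38.        ]
 [502.2011855  108.5040191   38.        ]
 [496.5109557   42.19859223  38.        ]
 [497.30993205 108.36425718  38.        ]]
deck [[490.9856386   50.65140284  26.        ]
 [491.60365205 102.30073413  26.        ]]
```

View pics/w18.png

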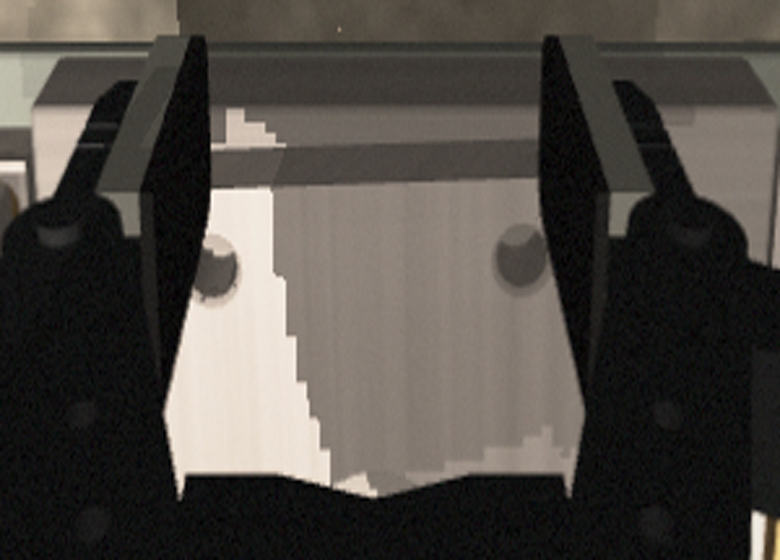

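Request:
move_arm --motion '[[[0,0,-20],[0,0,0]],[[0,0,-41],[0,0,0]],[[0,0,-41],[0,0,0]],[[4,0,-41],[0,0,0]],[[8,0,-41],[0,0,0]],[[11,0,-41],[0,0,0]],[[11,0,-41],[0,0,0]]]'

```text
clock: 16.15
position: [0.4875, 0.0779, 0.0267]
tool_rot: [3.141, 0.0, 3.13]
force: [1.0, -0.4, 0.2]
grip_width: 0.0499
```

Run:
```python
from h import *
s=observe(); print(s["position"],s["tool_rot"],s["force"],s["grip_width"])
g=grab_frame("wrist"); im=g["frame"][:,:,::-1]; cv2.imwrite("pics/w19.png",im)
g=grab_frame("side");cv2.imwrite("pics/s19.png",cv2.resize(g["frame"][190:370,230:430,::-1],None,fx=4,fy=3.3,interpolation=2))
```

```text
[0.48751053 0.0778535  0.02671828] [3.14149771e+00 4.95076297e-04 3.12959772e+00] [ 1.03089483 -0.43175855  0.24328274] 0.049931955192163195
```

View pics/w19.png

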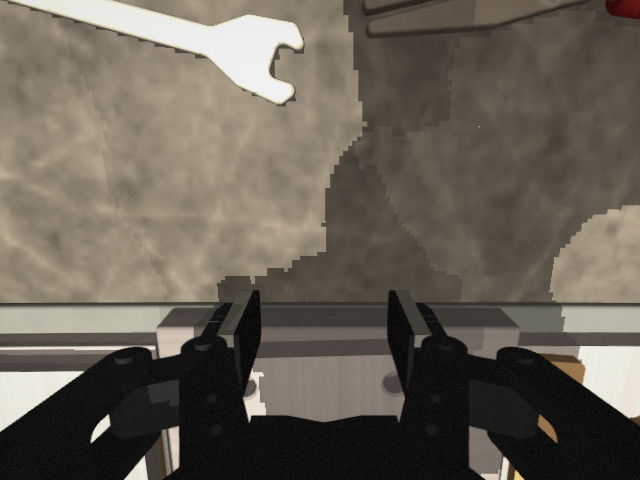

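View pics/s19.png

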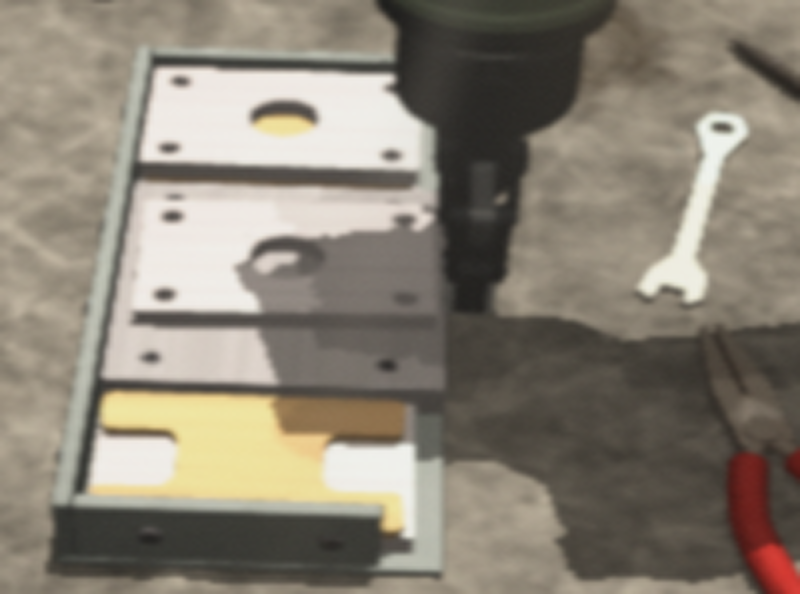

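Run:
```python
from h import *
s=observe(); g=grab_frame("side"); C=cam(g)
for z in(.02,.024,.028,.032,.036,.04): 
  q=proj([[.4875+dx,.0778+dy,z] for dx in(-.011,.011) for dy in (.025,.038)],C); print(z,((q-[230,190])*[4,3.3]).round().tolist())
```

```text
0.02 [[493.0, 315.0], [494.0, 333.0], [443.0, 314.0], [443.0, 332.0]]
0.024 [[494.0, 310.0], [494.0, 328.0], [443.0, 309.0], [443.0, 326.0]]
0.028 [[494.0, 305.0], [495.0, 322.0], [444.0, 303.0], [444.0, 321.0]]
0.032 [[495.0, 299.0], [496.0, 317.0], [444.0, 298.0], [444.0, 316.0]]
0.036 [[495.0, 294.0], [496.0, 312.0], [444.0, 293.0], [445.0, 310.0]]
0.04 [[496.0, 289.0], [497.0, 306.0], [445.0, 287.0], [445.0, 305.0]]
```

Request:
move_arm --motion '[[[2,0,-1],[0,0,0]],[[4,0,-1],[0,0,0]],[[6,0,-1],[0,0,0]],[[7,0,-1],[0,0,0]],[[7,0,-1],[0,0,0]]]'

```text
clock: 16.92
position: [0.4942, 0.0778, 0.0255]
tool_rot: [-3.142, 0.0, 3.13]
force: [-1.0, 0.7, -0.9]
grip_width: 0.0501
```

Request:
move_arm --motion '[[[1,0,0],[0,0,0]],[[2,0,0],[0,0,0]],[[2,0,0],[0,0,0]]]'

```text
clock: 17.3
position: [0.4963, 0.0778, 0.0255]
tool_rot: [-3.142, 0.0, 3.13]
force: [-0.3, 0.3, -1.4]
grip_width: 0.0501
```

Run:
```python
from h import *
s=observe(); print(s["position"],s["tool_rot"],s["force"],s["grip_width"])
g=grab_frame("wrist"); im=g["frame"][:,:,::-1]; cv2.imwrite("pics/w20.png",im)
g=grab_frame("side");cv2.imwrite("pics/s20.png",cv2.resize(g["frame"][190:370,230:430,::-1],None,fx=4,fy=3.3,interpolation=2))
```

```text
[0.4962788  0.07784184 0.02549609] [-3.14157474e+00  1.78703992e-04  3.12975110e+00] [-0.25574693  0.31329636 -1.35852532] 0.05009515033890645
```

View pics/s20.png

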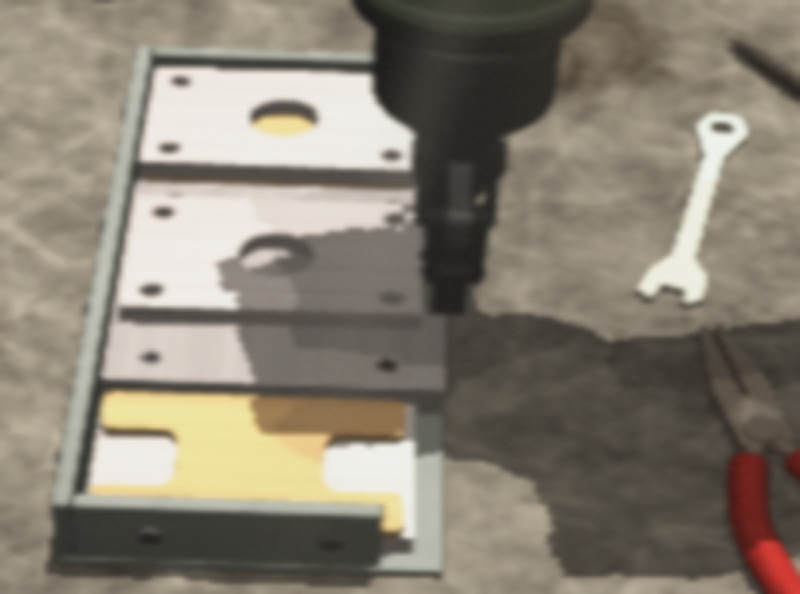

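Request:
move_arm --motion '[[[1,0,0],[0,0,0]],[[2,0,0],[0,0,0]],[[2,0,0],[0,0,0]]]'

```text
clock: 17.77
position: [0.4982, 0.0778, 0.0255]
tool_rot: [-3.142, -0.0, 3.13]
force: [-2.5, -0.5, 0.7]
grip_width: 0.0503
```

Request:
move_arm --motion '[[[0.5,0,0],[0,0,0]],[[1,0,0],[0,0,0]],[[1,0,0],[0,0,0]]]'

```text
clock: 18.15
position: [0.4992, 0.0778, 0.0255]
tool_rot: [-3.142, 0.0, 3.13]
force: [-2.2, 0.8, 1.5]
grip_width: 0.0499
```

Request:
move_arm --motion '[[[0.5,0,0],[0,0,0]],[[1,0,0],[0,0,0]],[[1,0,0],[0,0,0]]]'

```text
clock: 18.52
position: [0.5002, 0.0779, 0.0255]
tool_rot: [-3.142, 0.0, 3.13]
force: [-2.6, -0.3, 1.3]
grip_width: 0.0499
```

Request:
move_arm --motion '[[[0.5,0,0],[0,0,0]],[[1,0,0],[0,0,0]],[[1,0,0],[0,0,0]]]'

```text
clock: 18.9
position: [0.5004, 0.0778, 0.0254]
tool_rot: [-3.141, -0.001, 3.13]
force: [-6.9, -0.8, 4.5]
grip_width: 0.0496
```

Request:
move_arm --motion '[[[0.7,0,0],[0,0,0]],[[0.7,0,0],[0,0,0]]]'

```text
clock: 19.15
position: [0.5004, 0.0778, 0.0253]
tool_rot: [-3.141, -0.003, 3.13]
force: [-10.5, 0.8, 7.9]
grip_width: 0.0501
```

Run:
```python
from h import *
s=observe(); print(s["position"],s["tool_rot"],s["force"],s["moment"])
g=grab_frame("wrist"); im=g["frame"][:,:,::-1]; cv2.imwrite("pics/w20.png",im)
g=grab_frame("side");cv2.imwrite("pics/s20b.png",cv2.resize(g["frame"][190:370,230:430,::-1],None,fx=4,fy=3.3,interpolation=2))
```

```text
[0.50044543 0.0778056  0.02532213] [-3.14115344e+00 -2.75046222e-03  3.12999733e+00] [-10.50726412   0.83071444   7.86376351] [ 0.04433043  2.2575106  -0.05541647]
```

View pics/s20b.png

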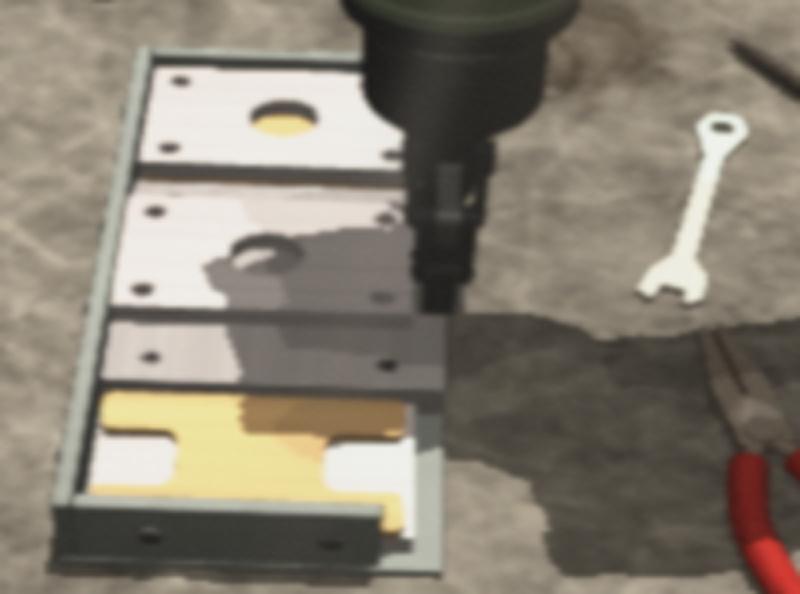

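Request:
move_arm --motion '[[[-15,0,0],[0,0,0]],[[-15,0,45],[0,0,-0.1]],[[-10,0,95],[0,0,-0.27]],[[0,-10,105],[0,0,-0.45]],[[15,-20,105],[0,0,-0.63]],[[30,-35,105],[0,0,-0.81]],[[45,-50,105],[0,0,-0.99]],[[60,-61,105],[0,0,-1.17]],[[74,-63,105],[0,0,-1.35]],[[74,-63,90],[0,0,-1.5]],[[74,-63,80],[0,0,-1.568]],[[74,-63,80],[0,0,-1.568]]]' --jaw 70

```text
clock: 20.75
position: [0.5758, 0.0149, 0.105]
tool_rot: [-3.141, 0.001, 1.563]
force: [-0.3, 0.4, 0.3]
grip_width: 0.0699
```

Request:
move_arm --motion '[[[0,0,0],[0,0,0]],[[0,0,0],[0,0,0]]]'

```text
clock: 21.0
position: [0.5762, 0.0148, 0.106]
tool_rot: [3.141, -0.0, 1.563]
force: [-0.9, -0.5, 0.5]
grip_width: 0.07
```

Run:
```python
from h import *
s=observe(); print(s["position"],s["tool_rot"],s["force"],s["grip_width"])
g=grab_frame("wrist"); im=g["frame"][:,:,::-1]; cv2.imwrite("pics/w21.png",im)
```

```text
[0.57619452 0.01479835 0.10600934] [ 3.14070641e+00 -2.19577495e-04  1.56263841e+00] [-0.85501592 -0.47027988  0.52328259] 0.06996984090171808
```

View pics/w21.png

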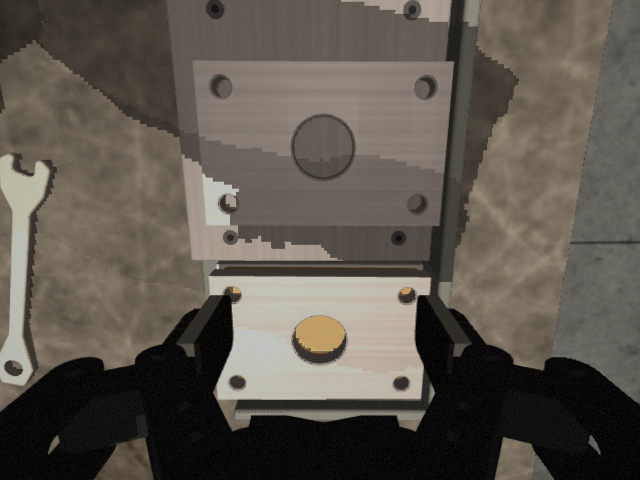

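Run:
```python
from h import *
s=observe(); g=grab_frame("wrist"); C=cam(g,s); P=s["position"]*1000; print(P)
def b(n,p,z): print(n,(back(p,z,C)[:,:2]*1000).round(1).tolist())
b("plate -y edge",[[205,225.5],[436,225.5]],.038)
b("plate +y edge",[[193,61],[453,61.5]],.038)
b("deck -y edge",[[195,260.5],[436,260.5]],.026)
b("full +y edge",[[210,276],[430,276]],.036)
b("full -y",[[220,400],[420,400]],.036)
```

```text
[576.1424386   14.79262622 105.96712435]
plate -y edge [[508.5, 34.0], [637.6, 32.9]]
plate +y edge [[510.5, 118.0], [639.9, 116.7]]
deck -y edge [[496.8, 9.4], [642.6, 8.2]]
full +y edge [[508.1, 3.1], [636.8, 2.1]]
full -y [[507.4, -81.4], [635.6, -82.5]]
```

Request:
move_arm --motion '[[[0,3,-30],[0,0,0]],[[0,3,-60],[0,0,0]],[[0,3,-75],[0,0,0]],[[0,3,-80],[0,0,0]],[[0,3,-80],[0,0,0]],[[0,3,-80],[0,0,0]]]'

```text
clock: 21.85
position: [0.5763, 0.0179, 0.0263]
tool_rot: [3.14, -0.0, 1.562]
force: [0.5, -0.2, -0.6]
grip_width: 0.0702
```

Run:
```python
from h import *
s=observe(); print(s["position"],s["tool_rot"],s["force"],s["grip_width"])
g=grab_frame("wrist"); im=g["frame"][:,:,::-1]; cv2.imwrite("pics/w22.png",im)
g=grab_frame("side");cv2.imwrite("pics/s22.png",cv2.resize(g["frame"][190:370,230:430,::-1],None,fx=4,fy=3.3,interpolation=2))
```

```text
[0.57633775 0.01788815 0.02633257] [ 3.14045797e+00 -1.99857954e-04  1.56178205e+00] [ 0.54257555 -0.17201138 -0.62750866] 0.07024180397897314
```

View pics/w22.png

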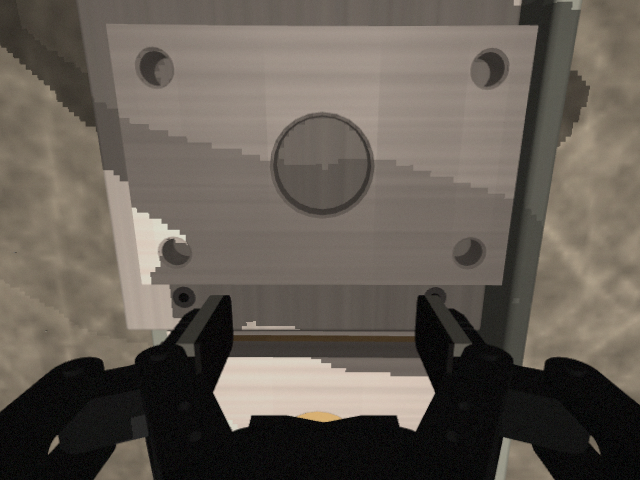

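View pics/s22.png

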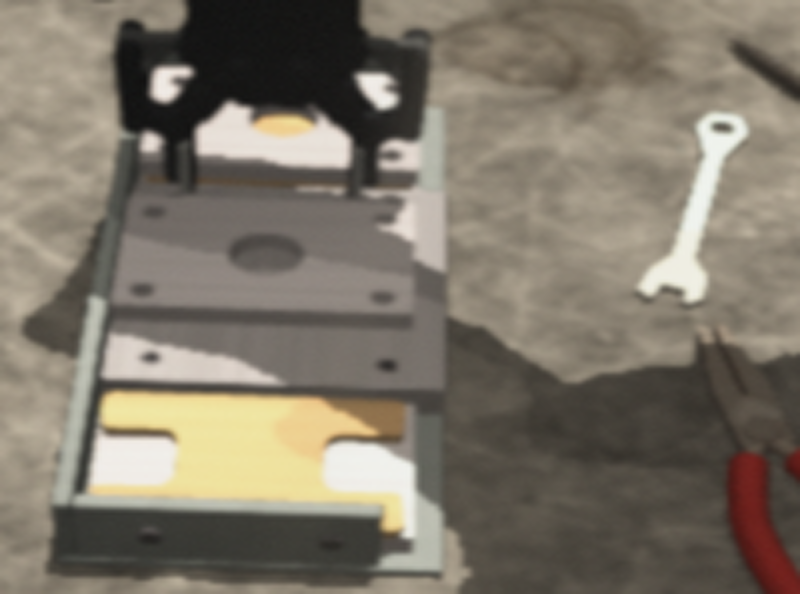

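Request:
move_arm --motion '[[[0,0,-3],[0,0,0]],[[0,0,-5.5],[0,0,0]],[[0,0,-5.5],[0,0,0]]]'

```text
clock: 22.32
position: [0.5757, 0.0178, 0.0197]
tool_rot: [-3.141, 0.0, 1.562]
force: [-0.4, -0.5, 0.8]
grip_width: 0.0701
```

Request:
move_arm --motion '[[[0,3,1],[0,0,0]],[[0,6,1],[0,0,0]],[[0,11,1],[0,0,0]],[[0,16,1],[0,0,0]],[[0,21,1],[0,0,0]],[[0.2,26,1],[0,0,0]],[[0.3,31,1],[0,0,0]],[[0.4,36,1],[0,0,0]],[[0.5,41,1],[0,0,0]],[[0.5,46,1],[0,0,0]],[[0.6,50,1],[0,0,0]],[[0.6,50,1],[0,0,0]]]'

```text
clock: 23.82
position: [0.5763, 0.0686, 0.0209]
tool_rot: [-3.141, -0.001, 1.563]
force: [0.7, -0.5, 0.2]
grip_width: 0.0699
```

Run:
```python
from h import *
s=observe(); print(s["position"],s["tool_rot"],s["force"],s["moment"])
g=grab_frame("wrist"); im=g["frame"][:,:,::-1]; cv2.imwrite("pics/w23.png",im)
g=grab_frame("side");cv2.imwrite("pics/s23.png",cv2.resize(g["frame"][190:370,230:430,::-1],None,fx=4,fy=3.3,interpolation=2))
```

```text
[0.57634533 0.06864144 0.02087229] [-3.14131878e+00 -5.07242032e-04  1.56251365e+00] [ 0.65278385 -0.50386654  0.15784755] [-0.01636558 -0.00032442  0.01587721]
```

View pics/w23.png

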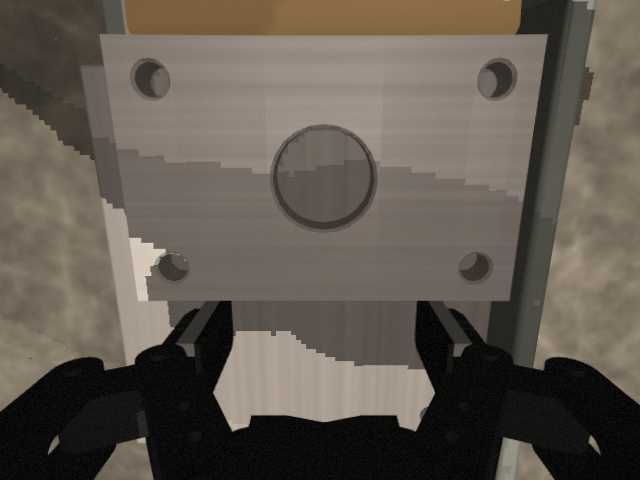

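View pics/s23.png

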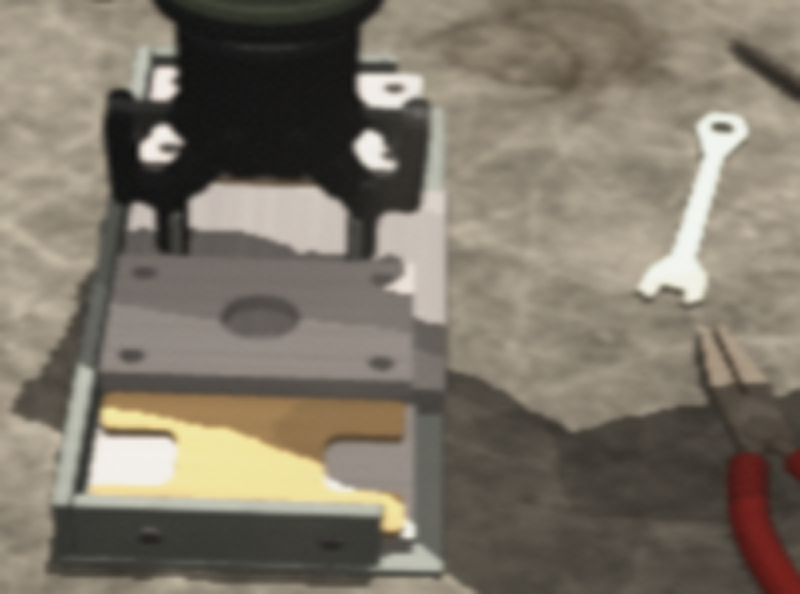

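Request:
move_arm --motion '[[[0,5,0],[0,0,0]],[[0.1,10,0],[0,0,0]],[[0.2,15,0],[0,0,0]],[[0.2,20,0],[0,0,0]],[[0.3,25,0],[0,0,0]],[[0.3,30,0],[0,0,0]],[[0.4,35,0],[0,0,0]],[[0.4,40,0],[0,0,0]],[[0.5,45,0],[0,0,0]],[[0.5,50,0],[0,0,0]],[[0.6,55,0],[0,0,0]],[[0.6,60,0],[0,0,0]]]'

```text
clock: 25.42
position: [0.5771, 0.1285, 0.0209]
tool_rot: [3.141, -0.0, 1.562]
force: [0.2, -0.9, -1.1]
grip_width: 0.07
```

Run:
```python
from h import *
s=observe(); print(s["position"],s["tool_rot"],s["force"],s["moment"])
g=grab_frame("wrist"); im=g["frame"][:,:,::-1]; cv2.imwrite("pics/w24.png",im)
g=grab_frame("side");cv2.imwrite("pics/s24.png",cv2.resize(g["frame"][190:370,230:430,::-1],None,fx=4,fy=3.3,interpolation=2))
```

```text
[0.57711929 0.12852237 0.02093304] [ 3.14148765e+00 -2.94085911e-04  1.56201124e+00] [ 0.2199967  -0.88808655 -1.12923226] [-0.35048158  0.00924565  0.04478388]
```

View pics/w24.png

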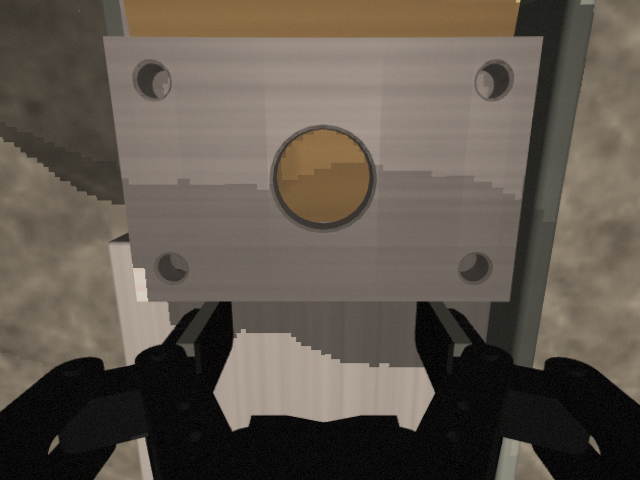

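View pics/s24.png

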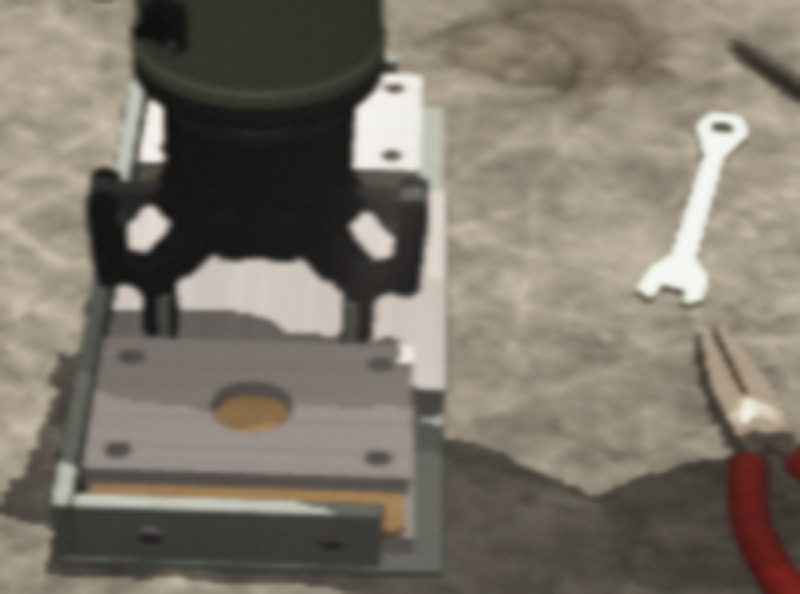

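Request:
move_arm --motion '[[[0,4,0],[0,0,0]],[[0.1,8,0],[0,0,0]],[[0.1,12,0],[0,0,0]],[[0.2,16,0],[0,0,0]],[[0.2,19,0],[0,0,0]],[[0.2,22,0],[0,0,0]],[[0.2,23,0],[0,0,0]],[[0.2,23,0],[0,0,0]]]'

```text
clock: 26.52
position: [0.5773, 0.1511, 0.021]
tool_rot: [3.142, -0.0, 1.562]
force: [-0.5, 0.7, -0.7]
grip_width: 0.0703
```

Request:
move_arm --motion '[[[0,0.5,0],[0,0,0]],[[0,1,0],[0,0,0]],[[0,1,0],[0,0,0]]]'

```text
clock: 26.9
position: [0.5773, 0.1517, 0.021]
tool_rot: [3.142, 0.0, 1.562]
force: [-0.9, -2.2, 1.0]
grip_width: 0.0699
```

Request:
move_arm --motion '[[[0,0.5,0],[0,0,0]],[[0,1,0],[0,0,0]],[[0,1,0],[0,0,0]]]'

```text
clock: 27.28
position: [0.5773, 0.1526, 0.021]
tool_rot: [3.142, 0.0, 1.561]
force: [-0.7, -4.0, 1.1]
grip_width: 0.0697
```

Request:
move_arm --motion '[[[0,0.5,0],[0,0,0]],[[0,1,0],[0,0,0]],[[0,1,0],[0,0,0]]]'

```text
clock: 27.65
position: [0.5772, 0.1527, 0.021]
tool_rot: [-3.141, 0.001, 1.561]
force: [-1.1, -8.9, 2.7]
grip_width: 0.0702
```

Request:
move_arm --motion '[[[0,0.5,0],[0,0,0]],[[0,1,0],[0,0,0]],[[0,1,0],[0,0,0]]]'

```text
clock: 28.02
position: [0.5771, 0.1528, 0.021]
tool_rot: [-3.141, 0.002, 1.56]
force: [-0.9, -13.4, 3.9]
grip_width: 0.0701
```

Run:
```python
from h import *
s=observe(); print(s["position"],s["tool_rot"],s["force"],s["moment"])
g=grab_frame("wrist"); im=g["frame"][:,:,::-1]; cv2.imwrite("pics/w25.png",im)
g=grab_frame("side");cv2.imwrite("pics/s25.png",cv2.resize(g["frame"][190:370,230:430,::-1],None,fx=4,fy=3.3,interpolation=2))
```

```text
[0.57711555 0.15282233 0.02098154] [-3.14117811e+00  2.12144355e-03  1.56025770e+00] [ -0.85814317 -13.43070053   3.89563705] [-2.81360743  0.29681307 -0.0428791 ]
```

View pics/w25.png

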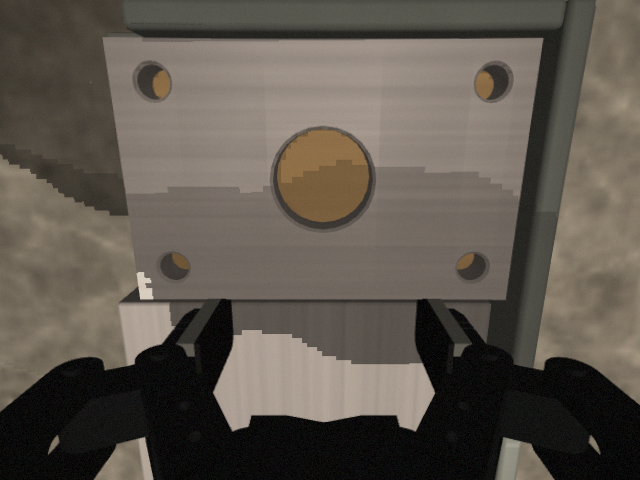

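View pics/s25.png

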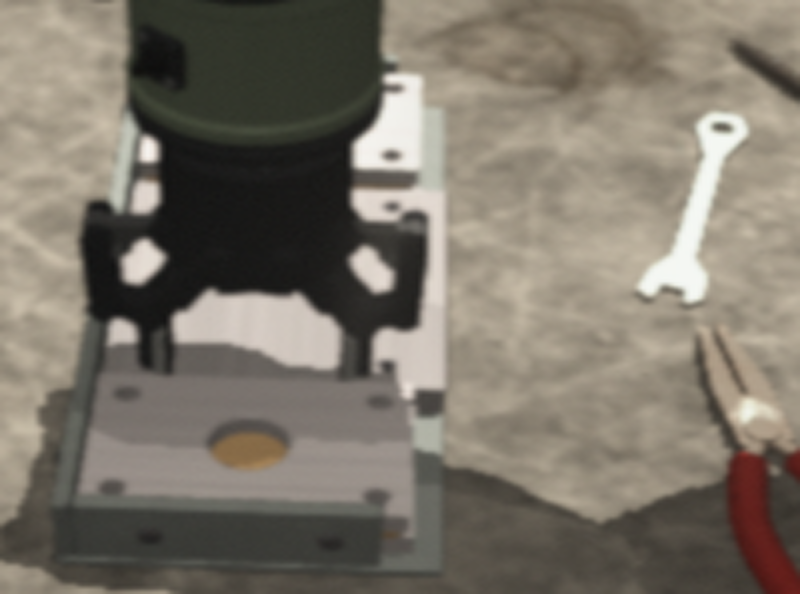

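Request:
move_arm --motion '[[[0,-6,0],[0,0,0]],[[0,-14,10],[0,0,0]],[[0,-14,55],[0,0,0]],[[-10,-5,105],[0,0,0.1]],[[-20,5,125],[0,0,0.28]],[[-35,15,125],[0,0,0.46]],[[-50,25,125],[0,0,0.64]],[[-65,35,125],[0,0,0.82]],[[-80,45,125],[0,0,1.0]],[[-91,51,125],[0,0,1.18]],[[-91,51,125],[0,0,1.36]],[[-91,51,125],[0,0,1.568]]]' --jaw 50

```text
clock: 29.62
position: [0.486, 0.2063, 0.1462]
tool_rot: [3.141, 0.0, 3.116]
force: [-0.3, 0.2, 0.5]
grip_width: 0.0496
```

Request:
move_arm --motion '[[[0,0,0],[0,0,0.02]],[[0,0,0],[0,0,0.02]]]'

```text
clock: 29.88
position: [0.4862, 0.2058, 0.146]
tool_rot: [3.141, -0.0, 3.125]
force: [0.1, 0.1, -1.3]
grip_width: 0.0501
```

Run:
```python
from h import *
s=observe(); print(s["position"],s["tool_rot"],s["force"],s["grip_width"])
g=grab_frame("wrist"); im=g["frame"][:,:,::-1]; cv2.imwrite("pics/w26.png",im)
g=grab_frame("side");cv2.imwrite("pics/s26.png",cv2.resize(g["frame"][190:370,230:430,::-1],None,fx=4,fy=3.3,interpolation=2))
```

```text
[0.48624    0.20584545 0.14602594] [ 3.14143111e+00 -8.26319544e-05  3.12542554e+00] [ 0.0996352   0.11870544 -1.26055428] 0.050127452768574124
```

View pics/w26.png

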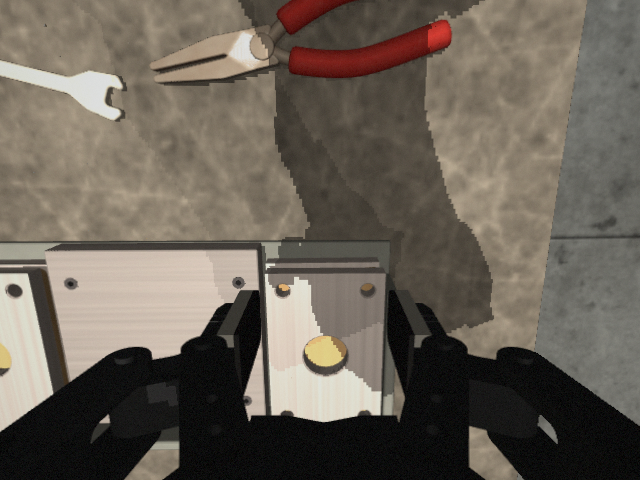

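View pics/s26.png

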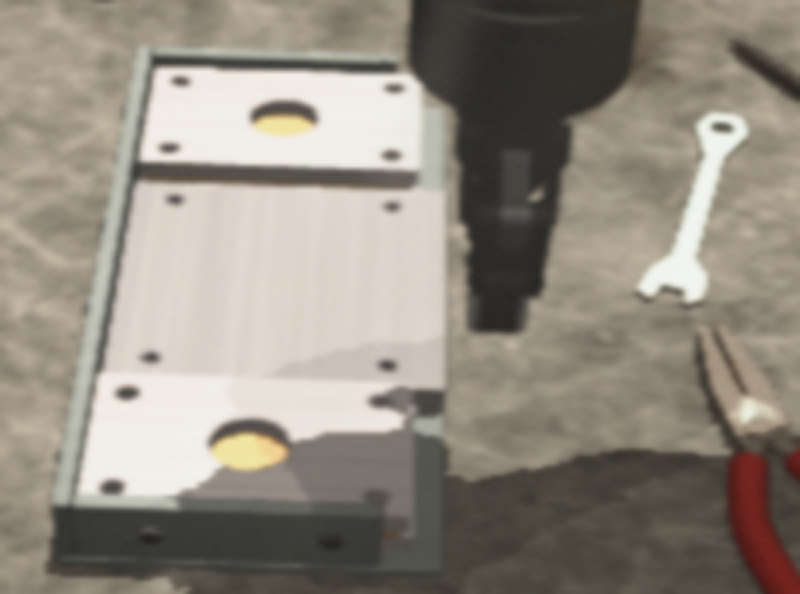

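Request:
move_arm --motion '[[[0,0,-50],[0,0,0]],[[0,0,-100],[0,0,0]],[[0,0,-122],[0,0,0]],[[0,0,-122],[0,0,0]],[[0,0,-122],[0,0,0]],[[4,0,-122],[0,0,0]],[[8,0,-122],[0,0,0]],[[11,0,-122],[0,0,0]],[[13,0,-122],[0,0,0]],[[13,0,-122],[0,0,0]]]'

```text
clock: 31.22
position: [0.4994, 0.2058, 0.024]
tool_rot: [-3.142, 0.0, 3.129]
force: [0.2, 0.6, 0.4]
grip_width: 0.05
```

Request:
move_arm --motion '[[[0.5,0,0],[0,0,0]],[[1,0,0],[0,0,0]],[[1,0,0],[0,0,0]]]'

```text
clock: 31.6
position: [0.5003, 0.2059, 0.024]
tool_rot: [-3.142, 0.0, 3.129]
force: [-0.4, -0.0, -0.4]
grip_width: 0.0498
```

Request:
move_arm --motion '[[[0.5,0,0],[0,0,0]],[[1,0,0],[0,0,0]],[[1,0,0],[0,0,0]]]'

```text
clock: 31.98
position: [0.5013, 0.2058, 0.024]
tool_rot: [-3.142, -0.0, 3.129]
force: [0.2, -0.1, -0.3]
grip_width: 0.0504
```

Request:
move_arm --motion '[[[0.5,0,0],[0,0,0]],[[1,0,0],[0,0,0]],[[1,0,0],[0,0,0]]]'

```text
clock: 32.35
position: [0.5019, 0.2058, 0.0239]
tool_rot: [-3.141, -0.001, 3.129]
force: [-4.3, 0.0, 2.4]
grip_width: 0.0499
```

Request:
move_arm --motion '[[[0.5,0,0],[0,0,0]],[[1,0,0],[0,0,0]],[[1,0,0],[0,0,0]]]'

```text
clock: 32.72
position: [0.5019, 0.2058, 0.0238]
tool_rot: [-3.141, -0.002, 3.13]
force: [-10.3, 0.2, 8.0]
grip_width: 0.0497
```

Request:
move_arm --motion '[[[-6,0,0],[0,0,0]],[[-18,0,0],[0,0,0]],[[-18,0,50],[0,0,0]],[[-18,0,110],[0,0,0]],[[0,-10,150],[0,0,-0.18]],[[20,-20,150],[0,0,-0.36]],[[40,-30,150],[0,0,-0.54]],[[60,-30,150],[0,0,-0.72]],[[70,-30,150],[0,0,-0.9]],[[75,-30,150],[0,0,-1.08]],[[75,-30,150],[0,0,-1.26]],[[75,-30,150],[0,0,-1.44]]]'

```text
clock: 34.22
position: [0.5778, 0.1759, 0.1738]
tool_rot: [3.141, -0.0, 1.683]
force: [0.1, -0.3, -0.3]
grip_width: 0.0501
```

Request:
move_arm --motion '[[[0,-10,0],[0,0,-0.13]],[[0,-10,0],[0,0,-0.13]],[[0,-10,0],[0,0,-0.13]]]'

```text
clock: 34.6
position: [0.578, 0.1664, 0.174]
tool_rot: [3.142, -0.0, 1.563]
force: [0.1, -0.8, 0.5]
grip_width: 0.05
```

Run:
```python
from h import *
s=observe(); print(s["position"],s["tool_rot"],s["force"],s["grip_width"])
g=grab_frame("wrist"); im=g["frame"][:,:,::-1]; cv2.imwrite("pics/w27.png",im)
cv2.imwrite("pics/w27z.png",cv2.resize(im[90:290,200:460],None,fx=3,fy=3,interpolation=2))
g=grab_frame("side");cv2.imwrite("pics/s27.png",cv2.resize(g["frame"][190:370,230:430,::-1],None,fx=4,fy=3.3,interpolation=2))
```

```text
[0.57803415 0.16635012 0.17397505] [ 3.14157451e+00 -3.27186017e-04  1.56256862e+00] [ 0.10698866 -0.82004093  0.45336932] 0.05000750630854332
```

View pics/w27z.png

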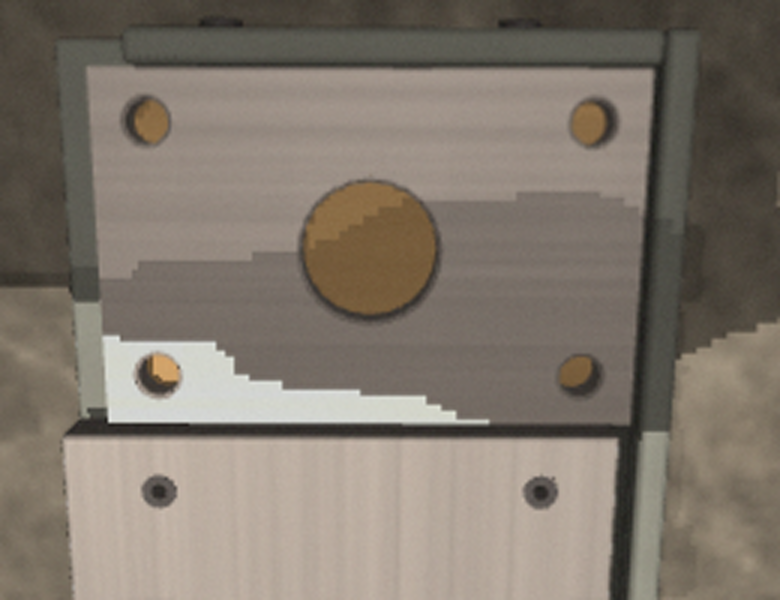

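View pics/s27.png

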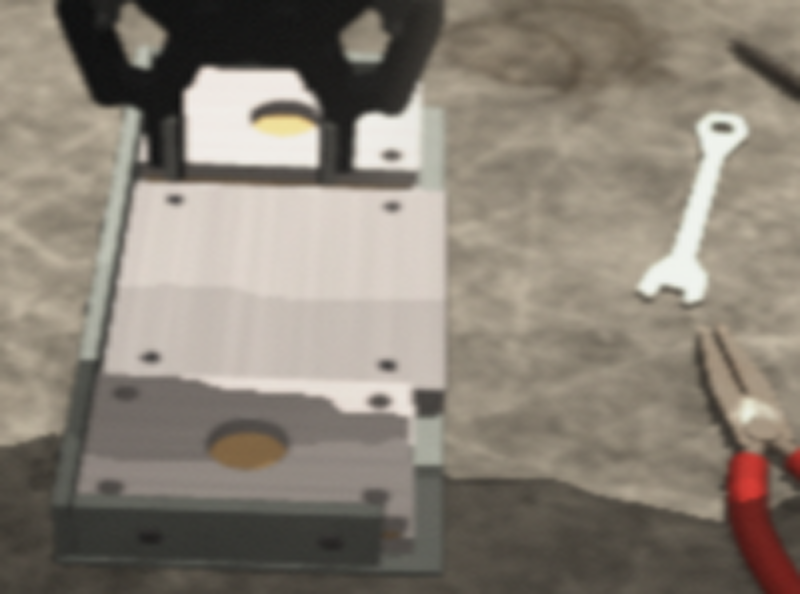

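Run:
```python
from h import *
s=observe(); g=grab_frame("wrist"); C=cam(g,s)
q=lambda x,y:[200+x/3,90+y/3]
def b(n,p,z): print(n,(back(p,z,C)[:,:2]*1000).round(1).tolist())
b("R",[q(655,70),q(631,422)],.036)
b("L",[q(86,70),q(108,422)],.036)
b("rail in",[q(665,40),q(640,380)],.046)
b("stop in",[q(130,66),q(655,66)],.046)
b("-y",[q(108,423),q(631,424)],.036)
g=grab_frame("side");cv2.imwrite("pics/s28.png",cv2.resize(g["frame"][300:370,240:350,::-1],None,fx=7,fy=7,interpolation=2))
```

```text
R [[642.4, 246.8], [641.3, 163.7]]
L [[511.9, 248.0], [511.0, 164.8]]
rail in [[641.9, 252.6], [640.6, 176.5]]
stop in [[524.0, 248.4], [640.0, 247.3]]
-y [[511.0, 164.6], [641.3, 163.2]]
```

View pics/s28.png

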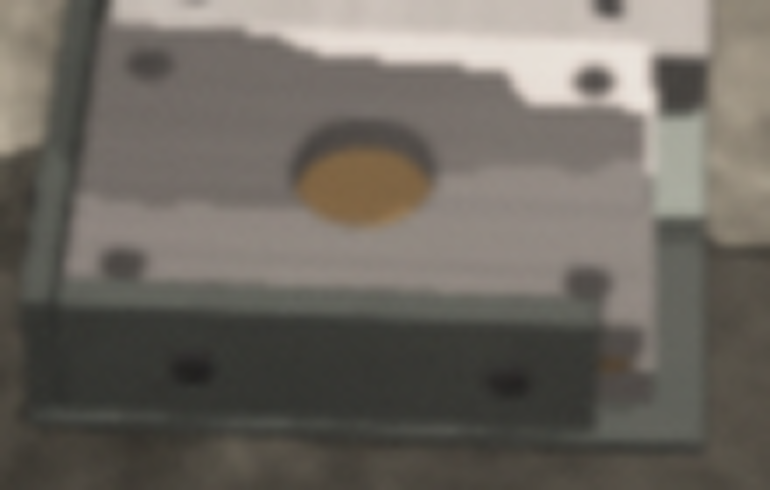

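```bash
python3 -c "
from workcell import *
print(observe()['clock']); print(job_done())"
```

```text
34.8
the job is handed in; nothing more can be done
None
```

The job is handed in at 34.8 s of the 58 s allowed. The separator lies on the bare plate in the left (+y) bay. The waiting plate is on top of it, flush with the end stop and the back rail.

**What I did:**
- I gripped the separator by its web, laid it lengthwise on the bare plate and let go.
- I pushed the waiting plate back along the deck to the rail, using both fingertips. I then slid it along the rail onto the separator until it met the end stop.
- I finished with one more light push against the rail. The plate was only ever pushed, with about 13 N at most on the wrist, and never lifted.

**What the last checks showed:**
- **Plate against the rail and stop:** both plate edges matched the rail and stop faces to within about 1 mm in the wrist camera. The contact point of the final push also agreed with the position measured earlier at the rail.
- **Plate squareness:** it lies parallel to the stand within measurement error.
- **Separator:** before the plate covered it, it was about 1 mm from the ideal centre. Afterwards its front end showed slightly inset under the plate. Its other edges are hidden, so I did not check them again.
- **Full pile and arm:** I never pushed or touched the full pile, and it looks unchanged. The arm was clear, with its TCP at 174 mm height.

**What disagreed:**
- With the jaws about 60 mm open, the fingertips sat about 5 mm behind the TCP. That is much further back than the stated 25 mm ahead less the opening swing, so I found the working heights by camera and touch.
- While gripping the separator on the bench, the fingertips pressed on it with about 28 N.
- The bare plate was already standing about 2 mm off the rail, and I left it there.

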